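# Turn a stone cladding sample face up on its stand

## Task

The stone-faced cladding sample on the timber stand was left face down. Lever it up by its free edge until it stands by itself, leaning on the stand's two uprights with the stone side showing, then take it from there and lower it over gently, so that it lies flat on the two bearers with the stone face up, square and centred on them and close to the uprights. Never let it fall or slap down, and leave the other things on the desk as they are.

Things in the scene. Friction and masses are not known exactly. Their poses are not given: they have to be found in the camera images.
- sample_center (a point): Centre (half-way through the thickness) of the cladding sample, a loose plate 130 mm (its x) by 160 mm (its y), 14 mm thick (its z), 0.4 to 0.65 kg, too wide to grasp across: polished stone face on a grey cement back with three straight strips. Its z axis comes out of the grey BACK: up at the start (face down), down at the end.
- sample_edge (a point): Middle of the sample's free 160 mm edge (65 mm from the centre along its -x, half-way through the thickness), the one towards the robot at the start. There it juts 20 to 45 mm out past the bearers' ends, its underside 55 mm above the table with nothing below, so a fingertip fits under it. The opposite edge starts 5 to 30 mm short of the uprights.
- stand: Timber sample stand, fixed, turned 40 to 55 degrees to the left. Origin on the table below the foot of the uprights, midway between them; x points to the uprights, z up. Two bearers 26 mm wide, 55 mm high, centred at y = -55 and +55 mm, run from x = -115 to +70 mm. Between them 84 mm is open but for a 12 mm high tie on the table at x = -49 to -31 mm.
- uprights_foot (a point): Foot of the uprights' front faces, midway between the two, 55 mm above the table; axes as the stand. The uprights (26 mm wide, at y = -55 and +55 mm) rise 74 mm from here, leaning back 12 degrees towards +x, tops at z = 127 mm, with a cross rail behind. The sample stood on edge here and leaned on them stays by itself, its top 56 mm beyond theirs.
- bearers_end (a point): Near (robot-side) end of the bearers' top faces, midway between the two, 55 mm above the table, 115 mm from the foot of the uprights; axes as the stand.
- level: aluminium spirit level 230 x 22 x 44 mm standing on its narrow edge on the table beside the stand; origin at the centre of its underside; a bystander, not to be disturbed
- tape: black tape measure, 72 x 38 x 66 mm, on the table on the other side of the stand; origin at the centre of its underside; a bystander, not to be disturbed
- stapler: black and grey stapler 150 x 36 x 45 mm on the table behind the stand; origin at the centre of its underside; a bystander, not to be disturbed
- flask: steel vacuum flask, 68 mm diameter, 225 mm tall; origin at the centre of its underside; a bystander, not to be disturbed
- mug: white mug, 82 mm diameter, 92 mm tall; origin at the centre of its underside; a bystander, not to be disturbed
- pen_pot: dark steel pen pot, 80 mm diameter, 100 mm tall, about 150 mm with the pens; origin at the centre of its underside; a bystander, not to be disturbed
- brick_slip: brick sample, 65 x 150 x 20 mm, lying on the table; origin at the centre of its underside; a bystander, not to be disturbed
- sample: The whole cladding sample, with its origin at the centre of its stone face, axes as at sample_center.
There are look-alikes about, which are no part of the job. Of the things that look like the sample, the largest one is meant. What is shaped like the stand but red is not meant.

How it is judged:
On the way:
1. the sample stands by itself on its edge, leaning back on the uprights with the stone side towards the robot, fingers off it (angle between sample_center's own z axis and vertical between 1.62 and 2.05 rad and x of sample_center in the frame of stand above -0.03 m and z of sample_center in the frame of stand between 0.1 and 0.135 m and contact force between sample and stand above 0.5 N and contact force between the fingers and sample below 0.1 N), for 0.2 s.
At the end, for the whole second after the job is handed in: The sample lies flat (within 5 degrees) on both bearers with the stone face up, its far edge within 40 mm of the uprights, centred between the bearers within 30 mm, square to the stand within 8 degrees, at rest (angle between sample_center's own z axis and vertical above 3.06 rad and z of sample_center in the frame of stand between 0.057 and 0.067 m and x of sample_center in the frame of stand between -0.105 and -0.055 m and y of sample_center in the frame of stand between -0.03 and 0.03 m and angle between the x axis of sample_center and the x axis of stand, either way round below 0.15 rad and linear speed of sample below 0.02 m/s); the robot touches nothing.
It fails at once if the sample falls or slaps down (an edge let fall by more than about 25 mm, or the whole sample by about 20 mm) (angular speed of sample above 7 rad/s or (linear speed of sample above 0.6 m/s and contact force between the fingers and sample below 0.1 N)).
It fails at once if one of the other things on the desk is pushed more than 30 mm or tipped over (distance of any of level, tape, stapler, flask, mug, pen_pot, brick_slip from where it was at the start of the episode above 0.03 m or angle between any of level, tape, stapler, flask, mug, pen_pot, brick_slip's own z axis and vertical above 0.5 rad).
It also fails if it takes over 72 s, if anything falls off the work surface, if the arm or the gripper's body presses on something with over 40 N, if the wrist force passes 120 N, or if a joint passes its speed limit or range.

## Robot

A 6-joint arm with a two-finger parallel gripper is mounted at the origin on the work surface. World frame = base frame: x ahead of the robot, y to its left, z up, the work surface at z = 0. Lengths are in m, angles in rad, forces in N, time in s.
With the tool pointing down it reaches from about 0.25 to 0.725 m from the base axis. Payload 4 kg.
Tool frame: the origin (TCP) lies midway between the tips of the shut fingers; the grasp point (between the pads) lies 19 mm behind it; z points along the fingers, y is the direction in which the jaws open and shut (so a half turn about z gives the same grasp; the last joint's range is limited). The gripper opens to 85 mm and grips with 20 to 120 N. Pads are 22 mm wide; open, the fingers measure 114 mm over their backs; the gripper's body (76 mm by 85 mm) begins 54 mm behind the grasp point. The pads swing forward as they close: fully open they stand 13 mm farther back than shut.
Start: joints at [1.317, 0.241, 0.005, 1.335, 0, 1.571], TCP at [0.126, 0.484, 0.231] pointing down, gripper open.
Joint ranges: [-2.72, 2.72], [-1.05, 1.87], [-1.09, 1.28], [-1.99, 2.15], [-1.42, 1.44], [-3.14, 3.14]. Speed limits (rad/s): [2.79, 2.79, 3.14, 3.14, 3.14, 3.14].

## Interface

Orientations are given as a unit quaternion [x, y, z, w].
In Python, from workcell import monitor, cams, order gives the robot as it stands.
- The arm moves only by the tool send_rows, never from a script. Its argument "moves" is a list of rows, each a list of 4 numbers: the shift along the tool's x, y, z as a fraction of full scale, then the turn about the tool's z as a fraction of full scale. A call has 1 to 20 rows; each row shifts and turns the commanded pose from where the row before left it, along the tool's axes as they then stand; what a row does not reach is not made up. Full scale, the value 1, is 100 cm for a shift and 0.1 rad for a turn. A row lasts 1/10 s, in which the tool goes at most 50 mm and 8.59 degrees, less where a joint would pass 70% of its speed; a pose out of reach is approached as far as the arm can. A call with a number of a shift or a turn outside -1 to 1 is refused whole. A call with a gripper value outside its range is refused whole. "claw" is the gripper's target within -1 to 1 (fully open at 1, half-way at 0, shut at -1), set as the call begins (left out, the last holds). The fingers move at their own pace and stop on an object; the grip force is fixed at half the most. Time passes only in rows, so rows that do not move let the fingers close. It gives the time, the measured TCP pose, the force and the opening at its end, in the units of the state.
- monitor.get_obs(): the state, without advancing time (a new reading comes with each control period).
- cams.camera(name): name is "scene" or "top"; returns (picture, depth): 400x640x3 uint8, blue, green, red; 400x640 float32, m along the optical axis (not along the pixel's ray), 0 where there is no reading.
- cams.camera_info(name): a dict with "intrinsics" (3x3 intrinsics, pixels), "T" (4x4, takes a point from camera to world coordinates). Camera axes: x right, y up, looking along -z (the intrinsics and any distortion apply to the point x, -y, -z); pixel columns grow to the right and rows downward; lengths in m; the calibration is good to about 2 mm. A picture is of the moment at which its call begins. camera_info takes no time and is no camera call.
- order.job_done(): hands the job in, once; it reports no verdict.
The state is a dict: "clock": time; "joint_pos": joint angles; "joint_vel": joint speeds; "tau": joint torques, N m; "eef_pos": TCP position; "tool_rot": TCP orientation; "ft_force": force on the tool from outside, world axes, zero at the start; "ft_torque": the same for the moment, N m; "grip_width": finger opening in m.
Only numpy, scipy, OpenCV 4.12 (cv2) and the standard library are available. Lean on these libraries where they do the work, as an engineer would, in place of code of your own. Each camera call takes 0.05 s, during which the arm holds its last target.

## Working session

There is one attempt and no reset: what is moved stays moved. The work goes in short steps, Python scripts to look and compute and a tool call to move; the robot and the scene stay as the last step left them, time stands still between calls to the robot, and variables do not carry over. Pictures are saved under pics/ and viewed, and the job is handed in when it is done.

Besides the shell and the picture viewer there is one more tool, called after ">>>" by a JSON object that holds its "fn" and its "kwargs", one argument or row to a line. send_rows: Moves the arm, as the interface text tells. Its arguments: {"type":"object","properties":{"moves":{"type":"array","items":{"type":"array","items":{"type":"number","minimum":-1,"maximum":1}}},"claw":{"type":"number"}},"required":["moves"]}

```bash
ls; mkdir -p pics
cat > h.py <<'E'
import numpy as np,cv2
from workcell import monitor,cams,order
def grab(n,tag):
    im,d=cams.camera(n); i=cams.camera_info(n)
    np.savez(f'{tag}.npz',im=im,d=d,K=i['intrinsics'],T=i['T']); cv2.imwrite(f'pics/{tag}.png',im); return im,d,np.array(i['intrinsics']),np.array(i['T'])
def load(tag):
    z=np.load(f'{tag}.npz'); return z['im'],z['d'],z['K'],z['T']
def cloud(d,K,T):
    v,u=np.mgrid[:d.shape[0],:d.shape[1]]
    p=np.stack([(u-K[0,2])/K[0,0]*d,-(v-K[1,2])/K[1,1]*d,-d],-1)
    return p@T[:3,:3].T+T[:3,3]
E
python3 - <<'E'
from h import *
for n in('scene','top'):
    im,d,K,T=grab(n,n+'0'); print(n,K,T.round(3),(d>0).mean(),cams.camera_info(n).keys())
o=monitor.get_obs(); print(o)
E
```

```text
pics
scene [[432.38191955   0.         313.40668313]
 [  0.         432.38191955 196.19871799]
 [  0.           0.           1.        ]] [[-0.634 -0.587  0.502  1.144]
 [ 0.773 -0.495  0.397  0.494]
 [ 0.015  0.64   0.768  1.039]
 [ 0.     0.     0.     1.   ]] 0.9959296875 dict_keys(['intrinsics', 'T'])
top [[379.46881639   0.         326.31666653]
 [  0.         379.46881639 203.99444055]
 [  0.           0.           1.        ]] [[ 0.021  0.986 -0.166  0.3  ]
 [-1.     0.022  0.007  0.004]
 [ 0.01   0.166  0.986  1.362]
 [ 0.     0.     0.     1.   ]] 0.9961328125 dict_keys(['intrinsics', 'T'])
{'clock': 0.1, 'joint_pos': array([1.31700312e+00, 2.41359861e-01, 3.87577777e-03, 1.33519715e+00,
       1.63980936e-05, 1.57082043e+00]), 'joint_vel': array([ 0.00135834, -0.00112395,  0.00165162,  0.00063834, -0.00019489,
        0.00202052]), 'tau': array([ 5.22384516e-05, -3.73138118e+01,  2.53009808e+01,  1.08355997e-02,
       -4.82785174e-05,  6.82610874e-06]), 'eef_pos': array([0.12539417, 0.483446  , 0.2304973 ]), 'tool_rot': array([ 1.26568219e-01,  9.91957458e-01, -9.33839008e-04, -1.27395242e-04]), 'ft_force': array([-0.50873806, -0.39942675, -0.44367655]), 'ft_torque': array([ 0.02660222,  0.06051576, -0.0268192 ]), 'grip_width': 0.08543983937296623}
```

View pics/scene0.png

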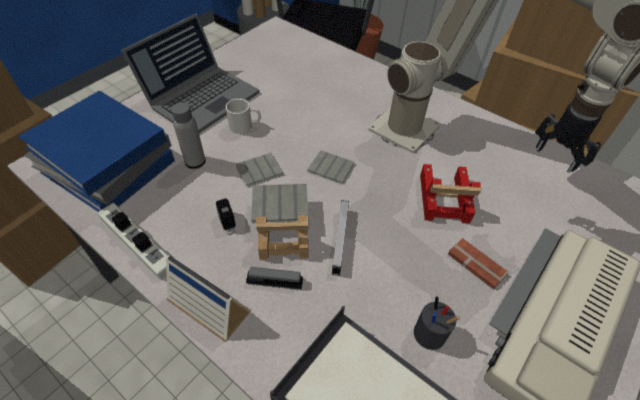

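View pics/top0.png

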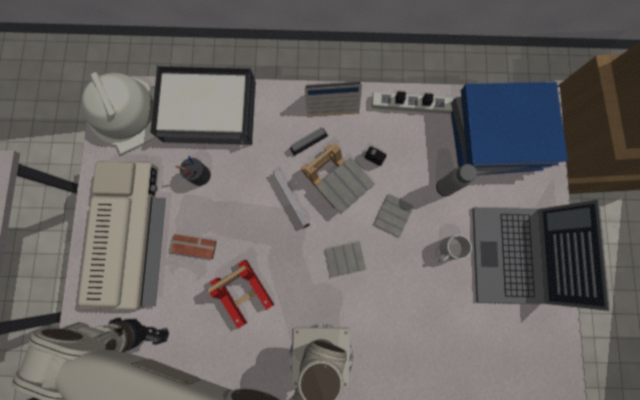

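Candidates (top view): grey striped plate on the timber stand at (345,185), which is the largest; smaller loose plates at (393,215) and (345,260). Stands: timber at (325,170); the red one at (240,292) is not meant. I'll check with a close crop and measure.

Run:
```python
from h import *
im,d,K,T=load('top0'); c=cv2.resize(im[120:280,260:420],None,fx=5,fy=5,interpolation=cv2.INTER_CUBIC)[:600]
im2=load('scene0')[0]; c2=cv2.resize(im2[160:300,190:370],None,fx=4,fy=4,interpolation=cv2.INTER_CUBIC)
cv2.imwrite('pics/c1.png',c[:, :800]);cv2.imwrite('pics/c2.png',c2)
for n in('scene0','top0'):
    im,d,K,T=load(n); P=cloud(d,K,T)
    z=P[...,2]
    tbl=(abs(z)<0.01)&(d>0)&(P[...,0]>.2)&(P[...,0]<.6)&(abs(P[...,1])<.3); print(n,'table z',np.median(z[tbl]))
    m=(z>0.06)&(z<0.085)&(P[...,0]>.3)&(P[...,0]<.62)&(abs(P[...,1])<.2)
    # connected comps
    k,l,s,cc=cv2.connectedComponentsWithStats(m.astype('u1'))
    for i in range(1,k):
        if s[i,4]>60:
            q=P[l==i]; r=cv2.minAreaRect((q[:,:2]*1000).astype('f4')); print(s[i],q.mean(0).round(4),np.median(q[:,2]),r)
            pl=np.linalg.svd(q-q.mean(0))[2][2]; print('n',pl)
```

```text
scene0 table z 5.2317031929982605e-05
[ 252  184   57   38 1455] [ 0.5715 -0.0667  0.069 ] 0.06897823492734734 ((586.6802978515625, -71.4609146118164), (135.10433959960938, 161.86968994140625), 41.36909866333008)
n [ 3.34085561e-04 -2.01987180e-03 -9.99997904e-01]
top0 table z 0.0009657655700884282
[ 316  175   59   38 1295] [ 0.5704 -0.0659  0.0699] 0.06990816481869588 ((588.5294189453125, -69.32356262207031), (130.2309112548828, 160.4437255859375), 42.57416534423828)
n [ 0.00405781  0.002063   -0.99998964]
```

View pics/c1.png

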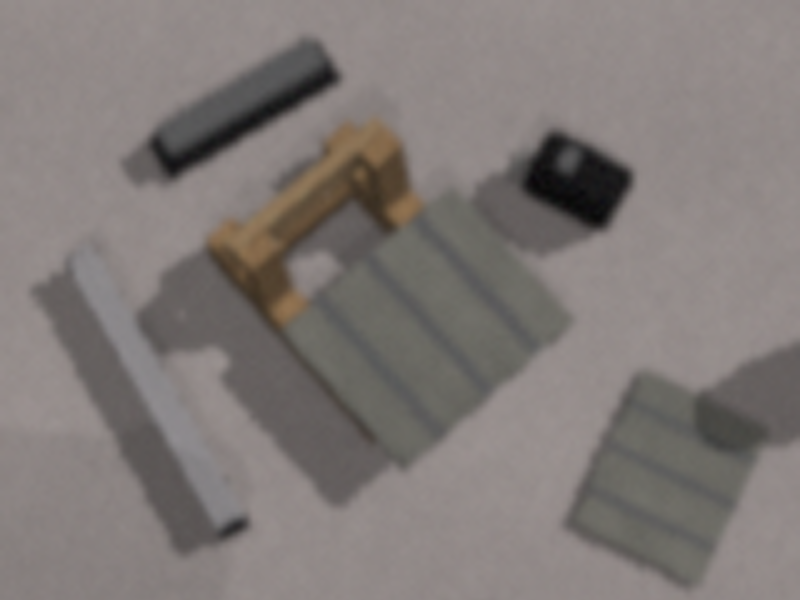

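View pics/c2.png

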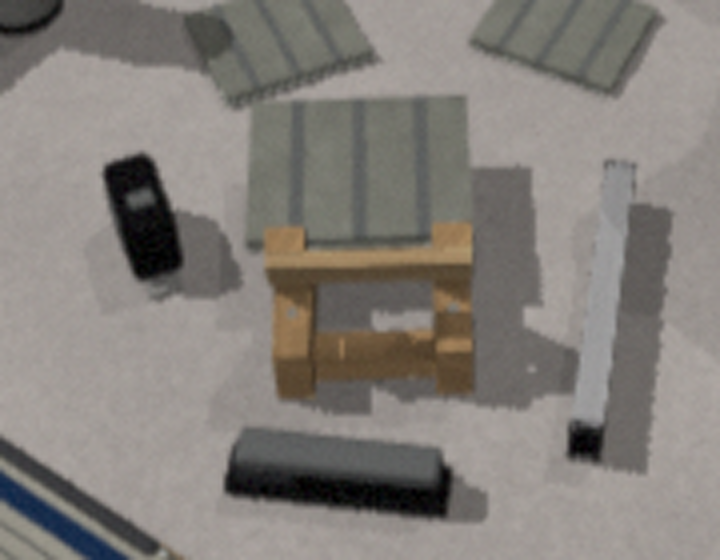

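Run:
```python
from h import *
for n in('scene0','top0'):
    im,d,K,T=load(n); P=cloud(d,K,T); z=P[...,2]
    box=(P[...,0]>.5)&(P[...,0]<.75)&(abs(P[...,1])<.15)&(d>0)
    for lo,hi in((.05,.06),(.085,.11),(.117,.135)):
        m=box&(z>lo)&(z<hi); 
        hsv=cv2.cvtColor(im,cv2.COLOR_BGR2HSV); m&=(hsv[...,1]>70)
        q=P[m]; r=cv2.minAreaRect((q[:,:2]*1000).astype('f4')); print(n,lo,len(q),q.mean(0).round(4),r)
        pc=np.linalg.svd(q[:,:2]-q[:,:2].mean(0))[2]; print('  dir',np.degrees(np.arctan2(*pc[0][::-1])))
    for nm,lo,hi in (('bystand',.02,.3),):
        m=(z>lo)&(z<hi)&(P[...,0]>.3)&(P[...,0]<.85)&(abs(P[...,1])<.4)
        k,l,s,cc=cv2.connectedComponentsWithStats(m.astype('u1'))
        for i in range(1,k):
            if s[i,4]>40: 
                q=P[l==i]; print('   obj',q[:,:2].min(0).round(3),q[:,:2].max(0).round(3),'zmax',q[:,2].max().round(3))
im,d,K,T=load('scene0')
cv2.imwrite('pics/c3.png',cv2.resize(im[90:190,520:640],None,fx=5,fy=5,interpolation=cv2.INTER_CUBIC))
```

```text
scene0 0.05 328 [0.678  0.0143 0.0551] ((693.4876098632812, -28.450027465820312), (96.71099090576172, 239.18687438964844), 32.698944091796875)
  dir 125.9391018872721
scene0 0.085 95 [0.6722 0.0192 0.1042] ((672.6759033203125, 18.26251983642578), (5.646596908569336, 131.85855102539062), 41.63616180419922)
  dir -47.82962366343728
scene0 0.117 370 [0.669  0.0134 0.123 ] ((666.2689208984375, 11.688240051269531), (31.709606170654297, 134.36769104003906), 41.753170013427734)
  dir -48.114638941696924
   obj [ 0.487 -0.172] [0.741 0.088] zmax 0.131
   obj [ 0.676 -0.212] [ 0.736 -0.139] zmax 0.073
   obj [0.443 0.053] [0.649 0.19 ] zmax 0.049
   obj [0.301 0.255] [0.325 0.292] zmax 0.06
   obj [0.327 0.383] [0.389 0.399] zmax 0.025
   obj [0.717 0.005] [0.807 0.128] zmax 0.051
   obj [0.745 0.273] [0.85 0.4 ] zmax 0.114
top0 0.05 109 [0.652  0.0166 0.0554] ((662.424072265625, 11.180465698242188), (82.50585174560547, 132.69937133789062), 42.190006256103516)
  dir 128.15848899831116
top0 0.085 87 [0.6584 0.0048 0.1005] ((658.7080078125, 8.022830963134766), (31.12548828125, 131.80322265625), 41.902313232421875)
  dir 132.35816752275272
top0 0.117 224 [0.6655 0.0147 0.124 ] ((664.1654052734375, 12.591712951660156), (32.63438415527344, 132.56166076660156), 41.81832504272461)
  dir 132.39192485162445
   obj [0.747 0.274] [0.85 0.4 ] zmax 0.116
   obj [0.717 0.005] [0.807 0.127] zmax 0.055
   obj [ 0.49 -0.17] [0.739 0.089] zmax 0.133
   obj [ 0.675 -0.214] [ 0.737 -0.141] zmax 0.076
   obj [0.442 0.054] [0.647 0.188] zmax 0.052
   obj [0.3   0.255] [0.324 0.291] zmax 0.127
```

View pics/c3.png

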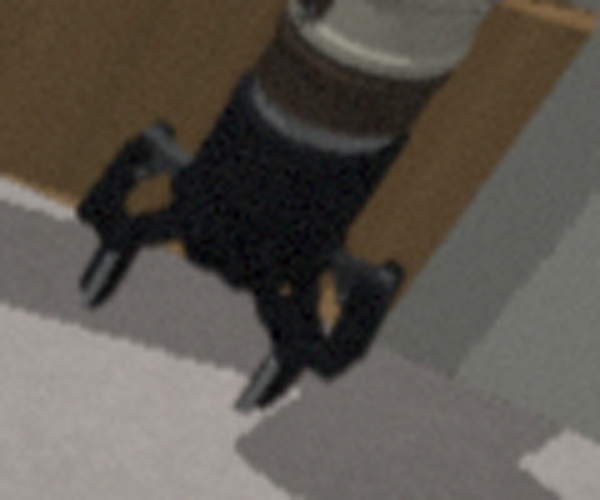

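```bash
cat >> h.py <<'E'
YAW=np.radians(41.9); FOOT=np.array([0.642,-0.009])
u=np.array([np.cos(YAW),np.sin(YAW)]); v=np.array([-u[1],u[0]])
def w2s(p): 
    r=np.asarray(p)[:2]-FOOT; return np.array([r@u,r@v,p[2]]) 
def st():
    from scipy.spatial.transform import Rotation as R
    o=monitor.get_obs(); M=R.from_quat(o['tool_rot']).as_matrix(); H=np.degrees(np.arctan2(M[1,0],M[0,0]))%360
    f=o['ft_force']; print('t',round(o['clock'],2),'stand mm',(w2s(o['eef_pos'])*1000).round(1),'H',round(H,2),'tilt',np.degrees(np.arccos(-M[2,2])).round(2),'q',o['joint_pos'].round(2),'F_s',np.round([f[:2]@u,f[:2]@v,f[2]],1),'w',round(o['grip_width'],4))
    return o,M
def goto(x,y,z):
    o,M=st(); t=np.array([*(FOOT+x*u+y*v),z]); d=M.T@(t-o['eef_pos']); print('tool shift',d.round(4))
E
python3 -c "
from h import *
st()"
```

```text
t 0.1 stand mm [-55.6 711.5 230.5] H 165.46 tilt 0.11 q [1.32 0.24 0.   1.34 0.   1.57] F_s [-0.6  0.  -0.4] w 0.0854
```

>>> {"fn": "send_rows", "kwargs": {
  "moves": [
    [0,0,0,-1]
  ],
  "claw": 0
}}

```text
clock: 0.2
eef_pos: [0.1255, 0.4836, 0.2307]
tool_rot: [0.076, 0.997, -0.001, -0.0]
ft_force: [-0.4, -0.6, -0.5]
grip_width: 0.0732
```

```bash
python3 -c "
from h import *
st()"
```

```text
t 0.2 stand mm [-55.5 711.6 230.7] H 171.33 tilt 0.08 q [1.32 0.24 0.   1.34 0.   1.47] F_s [-0.7 -0.2 -0.5] w 0.0732
```

>>> {"fn": "send_rows", "kwargs": {
  "moves": [
    [0,0,0,-1],
    [0,0,0,-1],
    [0,0,0,-1],
    [0,0,0,-1],
    [0,0,0,-1],
    [0,0,0,-1],
    [0,0,0,-1],
    [0,0,0,-1],
    [0,0,0,-0.85]
  ]
}}

```text
clock: 1.1
eef_pos: [0.1255, 0.4836, 0.2308]
tool_rot: [-0.359, 0.933, -0.001, -0.0]
ft_force: [0.3, 0.1, -0.5]
grip_width: 0.0428
```

```bash
python3 -c "
from h import *
goto(-.19,-.009,.23)"
```

```text
t 1.1 stand mm [-55.5 711.6 230.8] H 222.11 tilt 0.07 q [ 1.32  0.24  0.    1.34 -0.    0.58] F_s [ 0.3 -0.1 -0.5] w 0.0428
tool shift [ 0.1371 -0.7201  0.0014]
```

>>> {"fn": "send_rows", "kwargs": {
  "moves": [
    [0.008,-0.04,0,0],
    [0.008,-0.04,0,0],
    [0.008,-0.04,0,0],
    [0.008,-0.04,0,0],
    [0.008,-0.04,0,0],
    [0.008,-0.04,0,0],
    [0.008,-0.04,0,0],
    [0.008,-0.04,0,0],
    [0.008,-0.04,0,0],
    [0.008,-0.04,0,0],
    [0.008,-0.04,0,0],
    [0.008,-0.04,0,0],
    [0.008,-0.04,0,0],
    [0.008,-0.04,0,0],
    [0.008,-0.04,0,0],
    [0.008,-0.04,0,0],
    [0.008,-0.04,0,0],
    [0.001,-0.04,0,0],
    [0,0,0,0],
    [0,0,0,0]
  ]
}}

```text
clock: 3.1
eef_pos: [0.5039, -0.1439, 0.2301]
tool_rot: [-0.357, 0.934, 0.001, -0.001]
ft_force: [-0.9, 0.2, -0.4]
grip_width: 0.0427
```

```bash
python3 -c "
from h import *
goto(-.19,-.009,.04)"
```

```text
t 3.1 stand mm [-192.9   -8.2  230.1] H 221.81 tilt 0.16 q [-0.28  0.29  0.07  1.35  0.   -1.01] F_s [-0.5  0.7 -0.4] w 0.0427
tool shift [-0.0031 -0.0012  0.1901]
```

>>> {"fn": "send_rows", "kwargs": {
  "moves": [
    [0,0,0.03,0],
    [0,0,0.03,0],
    [0,0,0.03,0],
    [0,0,0.03,0],
    [0,0,0.03,0],
    [0,0,0.03,0],
    [0,0,0.01,0],
    [0,0,0,0],
    [0,0,0,0]
  ]
}}

```text
clock: 4.0
eef_pos: [0.505, -0.1432, 0.0426]
tool_rot: [-0.358, 0.934, -0.0, 0.001]
ft_force: [0.6, -0.1, 0.2]
grip_width: 0.0427
```

Run:
```python
from h import *
goto(-.16,-.009,.04)
im,d,K,T=grab('scene','s1'); c2=cv2.resize(im[120:280,190:370],None,fx=4,fy=4,interpolation=cv2.INTER_CUBIC);cv2.imwrite('pics/s1c.png',c2[:600])
```

```text
t 4.0 stand mm [-191.6   -8.4   42.6] H 221.94 tilt 0.09 q [-0.28  0.45 -0.23  0.9   0.   -1.01] F_s [ 0.4 -0.5  0.2] w 0.0427
tool shift [-0.0316 -0.0006  0.0026]
```

View pics/s1c.png

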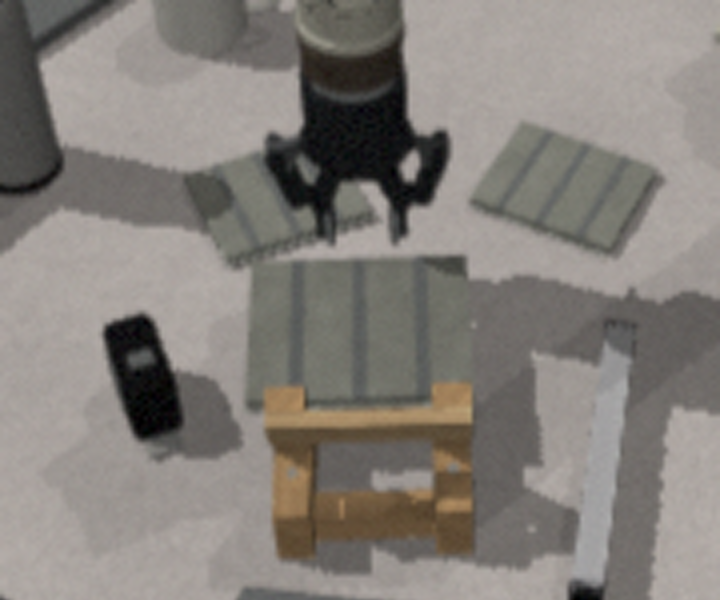

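The fingers (tips at crop pixels (330,238) and (397,240)) stand clear in front of the free edge (row 258), and the plate lies untouched. Next I push it square against the uprights.

>>> {"fn": "send_rows", "kwargs": {
  "moves": [
    [-0.006,0,0.002,0],
    [-0.006,0,0,0],
    [-0.006,0,0,0],
    [-0.006,0,0,0],
    [-0.006,0,0,0],
    [-0.005,0,0,0],
    [-0.005,0,0,0],
    [0,0,0,0]
  ]
}}

```text
clock: 4.85
eef_pos: [0.5342, -0.1165, 0.0392]
tool_rot: [-0.358, 0.934, -0.0, -0.0]
ft_force: [-1.3, -1.4, 0.9]
grip_width: 0.0425
```

```bash
python3 -c "
from h import *
st()"
```

```text
t 4.85 stand mm [-152.    -8.1   39.2] H 221.91 tilt 0.02 q [-0.21  0.49 -0.17  0.92 -0.   -0.95] F_s [-1.8 -0.2  0.9] w 0.0425
```

>>> {"fn": "send_rows", "kwargs": {
  "moves": [
    [-0.003,0,0,0],
    [-0.003,0,0,0],
    [-0.003,0,0,0],
    [0,0,0,0]
  ]
}}

```text
clock: 5.25
eef_pos: [0.5413, -0.1103, 0.0392]
tool_rot: [-0.358, 0.934, 0.0, 0.0]
ft_force: [-0.8, -1.5, -0.3]
grip_width: 0.0427
```

```bash
python3 -c "
from h import *
st()"
```

```text
t 5.25 stand mm [-142.6   -8.2   39.2] H 221.92 tilt 0.05 q [-0.2   0.5  -0.15  0.92  0.   -0.93] F_s [-1.6 -0.6 -0.3] w 0.0427
```

>>> {"fn": "send_rows", "kwargs": {
  "moves": [
    [-0.002,0,0,0],
    [-0.002,0,0,0],
    [0,0,0,0]
  ]
}}

```text
clock: 5.55
eef_pos: [0.5419, -0.1097, 0.0392]
tool_rot: [-0.357, 0.934, -0.001, -0.002]
ft_force: [-6.1, -7.0, 4.2]
grip_width: 0.0426
```

```bash
python3 -c "
from h import *
st()"
```

```text
t 5.55 stand mm [-141.8   -8.2   39.2] H 221.84 tilt 0.31 q [-0.2   0.5  -0.15  0.93 -0.   -0.93] F_s [-9.2 -1.1  4.2] w 0.0426
```

>>> {"fn": "send_rows", "kwargs": {
  "moves": [
    [-0.002,0,0,0],
    [-0.001,0,0,0],
    [0,0,-0.002,0],
    [0,0,-0.002,0],
    [0,0,0,0]
  ]
}}

```text
clock: 6.05
eef_pos: [0.542, -0.1095, 0.042]
tool_rot: [-0.356, 0.934, -0.002, -0.005]
ft_force: [-8.6, -11.9, -0.8]
grip_width: 0.0424
```

Run:
```python
from h import *
st()
im,d,K,T=grab('scene','s2'); P=cloud(d,K,T)
S=np.stack([(P[...,:2]-FOOT)@u,(P[...,:2]-FOOT)@v,P[...,2]],-1)
for a,b in((-.13,-.11),(-.1,-.08),(-.07,-.05),(-.04,-.02)):
    m=(S[...,0]>a)&(S[...,0]<b)&(abs(S[...,1]+.008)<.07)&(S[...,2]>.05)&(S[...,2]<.11)
    print(a,np.median(S[m][:,2]).round(4),m.sum())
```

```text
t 6.05 stand mm [-141.6   -8.1   42. ] H 221.76 tilt 0.61 q [-0.19  0.5  -0.14  0.94 -0.01 -0.92] F_s [-14.3  -3.1  -0.8] w 0.0424
-0.13 0.0722 315
-0.1 0.0708 257
-0.07 0.0703 261
-0.04 0.07 249
```

>>> {"fn": "send_rows", "kwargs": {
  "moves": [
    [0,0,-0.003,0],
    [0,0,-0.003,0],
    [-0.0005,0,-0.003,0],
    [-0.0005,0,-0.003,0],
    [0,0,0,0]
  ]
}}

```text
clock: 6.6
eef_pos: [0.5429, -0.1089, 0.0542]
tool_rot: [-0.356, 0.934, -0.002, -0.005]
ft_force: [-8.2, -12.4, -0.1]
grip_width: 0.0427
```

```bash
cat >> h.py <<'E'
def tilt(tag):
    st(); im,d,K,T=grab('scene',tag); P=cloud(d,K,T)
    S=np.stack([(P[...,:2]-FOOT)@u,(P[...,:2]-FOOT)@v,P[...,2]],-1)
    hsv=cv2.cvtColor(im,cv2.COLOR_BGR2HSV)
    m=(S[...,0]>-.135)&(S[...,0]<-.005)&(abs(S[...,1]+.008)<.07)&(S[...,2]>.062)&(S[...,2]<.2)&(hsv[...,2]>60)&(hsv[...,1]<70)
    q=S[m]; 
    for k in range(4):
        c=q.mean(0); n=np.linalg.svd(q-c,full_matrices=False)[2][2]; e=abs((q-c)@n); q=q[e<max(.003,2*e.std())] if k<3 else q
    n*=np.sign(n[2]); print('plate n',n.round(3),'theta',np.degrees(np.arccos(n[2])).round(1),'dir',np.degrees(np.arctan2(n[1],n[0])).round(0),'ztop',np.percentile(q[:,2],98).round(4),len(q))
    cv2.imwrite(f'pics/{tag}c.png',cv2.resize(im[100:280,190:370],None,fx=3.3,fy=3.3,interpolation=cv2.INTER_CUBIC))
E
python3 -c "
from h import *
tilt('s3')"
```

```text
t 6.6 stand mm [-140.5   -8.2   54.2] H 221.74 tilt 0.61 q [-0.19  0.49 -0.12  0.97 -0.01 -0.92] F_s [-14.4  -3.8  -0.1] w 0.0427
plate n [0.112 0.003 0.994] theta 6.4 dir 1.0 ztop 0.0845 1457
```

>>> {"fn": "send_rows", "kwargs": {
  "moves": [
    [-0.0005,0,-0.003,0],
    [-0.0005,0,-0.003,0],
    [-0.0005,0,-0.003,0],
    [-0.0005,0,-0.003,0],
    [-0.0005,0,-0.003,0],
    [-0.0005,0,-0.003,0],
    [-0.0005,0,-0.003,0],
    [0,0,0,0]
  ]
}}

```text
clock: 7.45
eef_pos: [0.5455, -0.1067, 0.0753]
tool_rot: [-0.356, 0.934, -0.002, -0.005]
ft_force: [-8.5, -11.7, 0.6]
grip_width: 0.0429
```

```bash
python3 -c "
from h import *
tilt('s4')"
```

```text
t 7.45 stand mm [-137.1   -8.2   75.3] H 221.73 tilt 0.61 q [-0.19  0.47 -0.09  1.02 -0.01 -0.92] F_s [-14.1  -3.    0.6] w 0.0429
plate n [ 0.277 -0.001  0.961] theta 16.1 dir -0.0 ztop 0.1046 1505
```

>>> {"fn": "send_rows", "kwargs": {
  "moves": [
    [-0.0007,0,-0.003,0],
    [-0.0007,0,-0.003,0],
    [-0.0007,0,-0.003,0],
    [-0.0008,0,-0.003,0],
    [-0.0008,0,-0.003,0],
    [-0.0008,0,-0.003,0],
    [-0.001,0,-0.003,0],
    [-0.001,0,-0.003,0],
    [-0.001,0,-0.003,0],
    [0,0,0,0]
  ]
}}

```text
clock: 8.5
eef_pos: [0.5519, -0.101, 0.1032]
tool_rot: [-0.356, 0.934, -0.002, -0.004]
ft_force: [-9.8, -10.1, 3.9]
grip_width: 0.0425
```

```bash
python3 -c "
from h import *
tilt('s5')"
```

```text
t 8.5 stand mm [-128.5   -8.3  103.2] H 221.76 tilt 0.48 q [-0.18  0.45 -0.04  1.09 -0.01 -0.91] F_s [-14.   -1.    3.9] w 0.0425
plate n [ 0.482 -0.001  0.876] theta 28.8 dir -0.0 ztop 0.1308 1642
```

View pics/s5c.png

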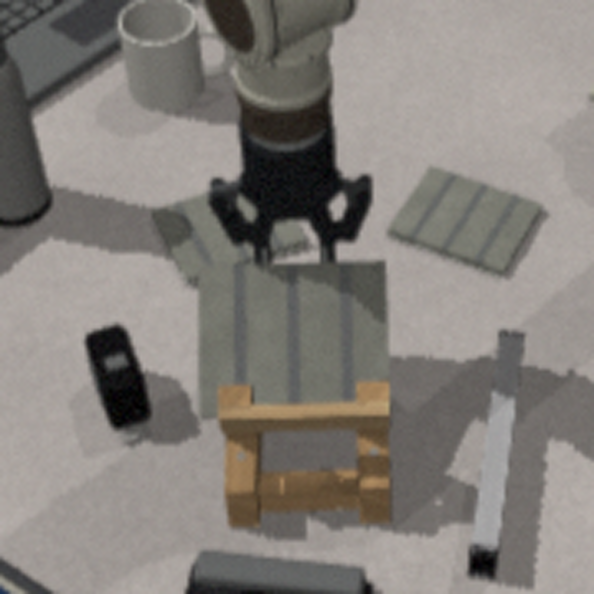

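>>> {"fn": "send_rows", "kwargs": {
  "moves": [
    [-0.0012,0,-0.0025,0],
    [-0.0013,0,-0.0025,0],
    [-0.0014,0,-0.0025,0],
    [-0.0015,0,-0.0025,0],
    [-0.0015,0,-0.0024,0],
    [-0.0016,0,-0.0023,0],
    [-0.0017,0,-0.0023,0],
    [-0.0018,0,-0.0022,0],
    [-0.0018,0,-0.0021,0],
    [-0.0018,0,-0.002,0],
    [0,0,0,0]
  ]
}}

```text
clock: 9.65
eef_pos: [0.5627, -0.0916, 0.1277]
tool_rot: [-0.356, 0.934, -0.002, -0.005]
ft_force: [-14.8, -11.6, 11.4]
grip_width: 0.043
```

```bash
python3 -c "
from h import *
tilt('s6')"
```

```text
t 9.65 stand mm [-114.2   -8.5  127.7] H 221.73 tilt 0.6 q [-0.16  0.44  0.02  1.15 -0.01 -0.88] F_s [-18.7   1.3  11.4] w 0.043
plate n [0.666 0.004 0.746] theta 41.8 dir 0.0 ztop 0.1541 1658
```

>>> {"fn": "send_rows", "kwargs": {
  "moves": [
    [-0.0008,0,-0.0025,0],
    [-0.0012,0,-0.0025,0],
    [-0.0015,0,-0.0025,0],
    [-0.0018,0,-0.0025,0],
    [-0.002,0,-0.0024,0],
    [-0.002,0,-0.0023,0],
    [-0.0022,0,-0.0022,0],
    [-0.0022,0,-0.0021,0],
    [-0.0023,0,-0.002,0],
    [-0.0023,0,-0.002,0],
    [0,0,0,0]
  ]
}}

```text
clock: 10.8
eef_pos: [0.5809, -0.075, 0.15]
tool_rot: [-0.358, 0.934, -0.0, 0.001]
ft_force: [-2.8, -2.0, 3.0]
grip_width: 0.0424
```

```bash
python3 -c "
from h import *
tilt('s7')"
```

```text
t 10.8 stand mm [-89.6  -8.3 150. ] H 221.93 tilt 0.07 q [-0.13  0.45  0.1   1.21  0.   -0.86] F_s [-3.4  0.4  3. ] w 0.0424
plate n [0.852 0.002 0.523] theta 58.5 dir 0.0 ztop 0.1724 1615
```

>>> {"fn": "send_rows", "kwargs": {
  "moves": [
    [-0.003,0,-0.002,0],
    [-0.003,0,-0.002,0],
    [-0.003,0,-0.002,0],
    [-0.003,0,-0.0015,0],
    [-0.003,0,-0.0015,0],
    [-0.003,0,-0.001,0],
    [-0.003,0,-0.001,0],
    [-0.003,0,-0.001,0],
    [-0.003,0,-0.001,0],
    [0,0,0,0]
  ]
}}

```text
clock: 11.85
eef_pos: [0.6007, -0.0569, 0.1626]
tool_rot: [-0.358, 0.934, 0.0, 0.0]
ft_force: [-0.3, -1.0, 0.1]
grip_width: 0.0425
```

```bash
python3 -c "
from h import *
tilt('s8')"
```

```text
t 11.85 stand mm [-62.7  -8.1 162.6] H 221.93 tilt 0.03 q [-0.09  0.48  0.17  1.26  0.   -0.83] F_s [-0.9 -0.6  0.1] w 0.0425
plate n [0.955 0.005 0.296] theta 72.8 dir 0.0 ztop 0.1829 1473
```

View pics/s8c.png

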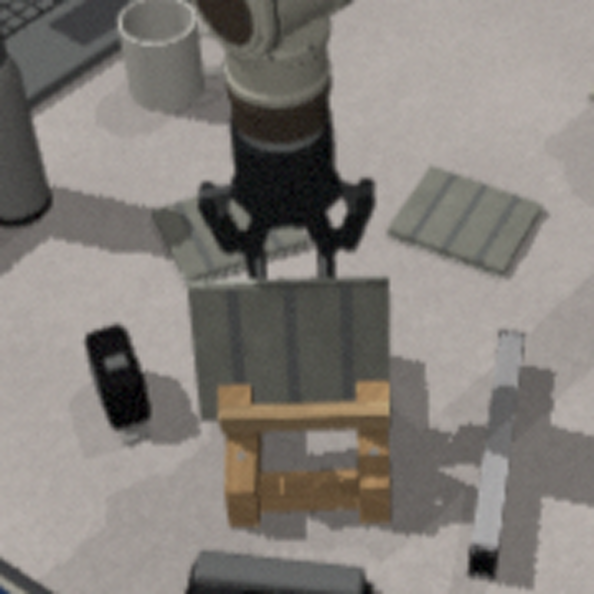

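>>> {"fn": "send_rows", "kwargs": {
  "moves": [
    [-0.002,0,-0.0005,0],
    [-0.002,0,-0.0005,0],
    [-0.002,0,-0.0005,0],
    [-0.002,0,-0.0003,0],
    [-0.002,0,-0.0003,0],
    [-0.002,0,0,0],
    [-0.002,0,0,0],
    [-0.002,0,0,0],
    [-0.002,0,0,0],
    [-0.002,0,0,0],
    [-0.002,0,0,0],
    [-0.002,0,0,0],
    [-0.002,0,0,0],
    [-0.004,0,0,0],
    [-0.004,0,0,0],
    [-0.004,0,0,0],
    [-0.004,0,0,0],
    [0,0,0,0],
    [0,0,0,0]
  ]
}}

```text
clock: 13.8
eef_pos: [0.6316, -0.0292, 0.1646]
tool_rot: [-0.358, 0.934, 0.0, -0.0]
ft_force: [0.6, -0.0, 0.1]
grip_width: 0.0425
```

```bash
python3 -c "
from h import *
tilt('s9')"
```

```text
t 13.8 stand mm [-21.3  -8.1 164.6] H 221.91 tilt 0.02 q [-0.05  0.54  0.27  1.31 -0.   -0.78] F_s [ 0.4 -0.5  0.1] w 0.0425
plate n [-0.694 -0.008  0.72 ] theta 44.0 dir -179.0 ztop 0.1876 50
```

View pics/s9c.png

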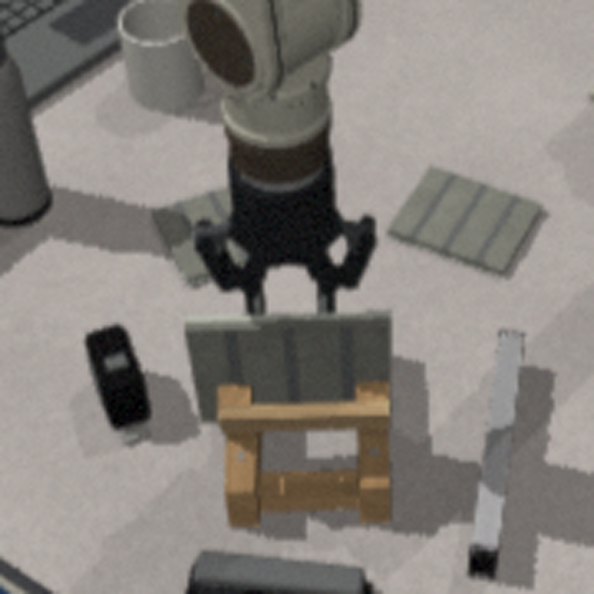

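>>> {"fn": "send_rows", "kwargs": {
  "moves": [
    [0.004,0,0,0],
    [0.01,0,0,0],
    [0.02,0,0,0],
    [0.02,0,0,0],
    [0.02,0,0,0],
    [0.02,0,-0.02,0],
    [0.0,0,-0.04,0],
    [0,0,-0.04,0],
    [0,0,0,0],
    [0,0,0,0]
  ]
}}

```text
clock: 14.85
eef_pos: [0.5617, -0.0928, 0.2661]
tool_rot: [-0.357, 0.934, -0.001, 0.001]
ft_force: [0.3, -0.8, -0.4]
grip_width: 0.0425
```

```bash
cat >> h.py <<'E'
def scloud(cam,tag):
    im,d,K,T=grab(cam,tag); P=cloud(d,K,T)
    return im,np.stack([(P[...,:2]-FOOT)@u,(P[...,:2]-FOOT)@v,P[...,2]],-1)
E
python3 - <<'E'
from h import *
st()
for cam in('scene','top'):
    im,S=scloud(cam,cam+'10')
    hsv=cv2.cvtColor(im,cv2.COLOR_BGR2HSV)
    m=(abs(S[...,0])<.06)&(abs(S[...,1])<.12)&(S[...,2]>.135)&(S[...,2]<.2)&(hsv[...,1]<80)
    q=S[m]*1000; print(cam,len(q),np.percentile(q,[1,50,99],axis=0).round(1))
    for lo in range(135,195,10):
        w=q[(q[:,2]>lo)&(q[:,2]<lo+10)]
        if len(w)>5: print(lo,len(w),w.mean(0).round(1),np.percentile(w[:,1],[2,98]).round(1))
    t=q[q[:,2]>183]; 
    if len(t)>10: print('yaw slope dx/dy',np.polyfit(t[:,1],t[:,0],1))
im,_,_,_=load('top10'); cv2.imwrite('pics/t10c.png',cv2.resize(im[110:270,260:420],None,fx=4,fy=4,interpolation=cv2.INTER_CUBIC)[:600])
E
```

```text
t 14.85 stand mm [-115.7   -8.7  266.1] H 221.85 tilt 0.18 q [-0.16  0.37  0.27  1.47 -0.   -0.89] F_s [-0.3 -0.8 -0.4] w 0.0425
scene 991 [[-1.250e+01 -8.910e+01  1.358e+02]
 [-1.000e-01 -9.900e+00  1.694e+02]
 [ 3.500e+00  6.940e+01  1.876e+02]]
135 133 [  0.4  -5.5 140. ] [-86.  67.]
145 146 [  0.5 -13.2 150.1] [-85.2  66.9]
155 153 [  0.3  -7.6 159.9] [-87.1  66.8]
165 157 [  0.4 -11.5 170.2] [-87.4  69.1]
175 259 [ -3.1  -6.5 181.7] [-87.1  67.1]
185 143 [ -4.9 -15.2 186.3] [-86.2  62.4]
yaw slope dx/dy [-0.00832306 -5.42621412]
top 336 [[-12.3 -78.3 136.5]
 [ -8.6  -0.4 184.3]
 [  2.7  69.7 191. ]]
135 25 [-11.1   5.  139.8] [-69.6  69.3]
145 22 [-10.9   9.1 149.1] [-57.6  68.1]
155 32 [-11.    4.4 159.1] [-66.8  69.5]
165 26 [-10.8   6.5 171. ] [-68.8  69.7]
175 88 [ -5.5  -7.7 182.4] [-79.4  68.7]
185 143 [ -5.   -1.5 187.2] [-74.6  67.2]
yaw slope dx/dy [-3.92097411e-03 -4.86623137e+00]
```

View pics/t10c.png

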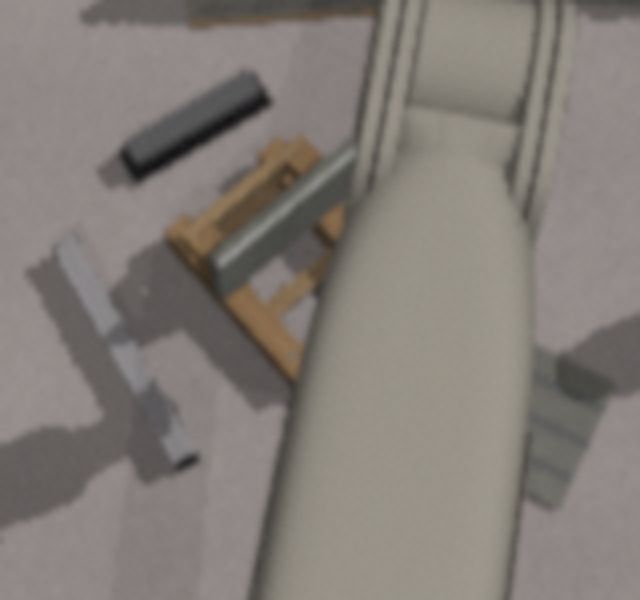

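The plate stands upright but vertical (back plane at x≈0 at all heights), so it isn't leaning yet. I'll push its top back onto the uprights.

>>> {"fn": "send_rows", "kwargs": {
  "moves": [
    [0,0,0.04,0],
    [0,0,0.04,0],
    [0,0,0.02,0],
    [-0.03,0,0,0],
    [-0.03,0,0,0],
    [-0.02,0,0,0],
    [-0.005,0,0,0],
    [-0.003,0,0,0],
    [-0.003,0,0,0],
    [-0.003,0,0,0],
    [-0.003,0,0,0],
    [-0.003,0,0,0],
    [0,0,0,0]
  ]
}}

```text
clock: 16.25
eef_pos: [0.6363, -0.0253, 0.1649]
tool_rot: [-0.357, 0.934, -0.0, 0.0]
ft_force: [0.2, -0.7, -0.6]
grip_width: 0.0423
```

```bash
cat >> h.py <<'E'
def prof(cam,tag):
    st(); im,S=scloud(cam,tag)
    hsv=cv2.cvtColor(im,cv2.COLOR_BGR2HSV)
    m=(abs(S[...,0]+.03)<.12)&(abs(S[...,1])<.12)&(S[...,2]>.135)&(S[...,2]<.2)&(hsv[...,1]<80)&(hsv[...,2]>50)
    q=S[m]*1000
    for lo in range(135,195,10):
        w=q[(q[:,2]>lo)&(q[:,2]<lo+10)]
        if len(w)>5: print(lo,len(w),np.median(w,axis=0).round(1),'x',np.percentile(w[:,0],[5,95]).round(1),'y',np.percentile(w[:,1],[2,98]).round(1))
    cv2.imwrite(f'pics/{tag}c.png',cv2.resize(im[100:280,190:370] if cam=='scene' else im[110:270,260:420],None,fx=3.3,fy=3.3,interpolation=cv2.INTER_CUBIC))
E
python3 -c "
from h import *
prof('scene','s11')"
```

```text
t 16.25 stand mm [-15.1  -8.3 164.9] H 221.89 tilt 0.03 q [-0.04  0.55  0.29  1.31  0.   -0.77] F_s [-0.3 -0.7 -0.6] w 0.0423
135 123 [ 10.7  -6.8 140.3] x [ 8.5 12.5] y [-85.4  64. ]
145 125 [ 11.7 -11.9 150.3] x [ 9.8 13.4] y [-88.3  66.5]
155 125 [ 13.1 -11.2 160.6] x [11.2 14.9] y [-84.6  65.2]
165 125 [ 14.1 -13.5 170. ] x [12.  16.1] y [-86.1  67.7]
175 270 [ 13.1 -10.2 182.4] x [ 1.3 16.8] y [-86.6  68. ]
185 164 [  7.8  -6.2 186.1] x [-4.  17.1] y [-85.3  61.4]
```

>>> {"fn": "send_rows", "kwargs": {
  "moves": [
    [-0.002,0,0,0],
    [-0.002,0,0,0],
    [-0.002,0,0,0],
    [-0.002,0,0,0],
    [-0.002,0,0,0],
    [0,0,0,0],
    [0,0,0,0]
  ]
}}

```text
clock: 17.0
eef_pos: [0.6435, -0.0186, 0.1646]
tool_rot: [-0.358, 0.934, 0.0, -0.0]
ft_force: [-1.0, 0.2, 1.0]
grip_width: 0.0429
```

```bash
python3 -c "
from h import *
prof('scene','s12')"
```

```text
t 17.0 stand mm [ -5.3  -8.1 164.6] H 221.9 tilt 0.01 q [-0.03  0.56  0.31  1.32 -0.   -0.76] F_s [-0.6  0.8  1. ] w 0.0429
135 100 [ 18.5 -13.4 139.7] x [16.4 20.2] y [-87.4  63.8]
145 107 [ 20.6 -11.7 149.5] x [18.4 22.4] y [-85.7  66.2]
155 111 [ 23.1 -16.  160.7] x [21.6 25. ] y [-84.7  65.5]
165 108 [ 25.3 -14.4 170.6] x [22.8 27.2] y [-86.9  63. ]
175 334 [ 23.4  -7.5 182.3] x [12.8 28.4] y [-86.   66.2]
185 72 [ 19.1  -9.9 186. ] x [ 4.7 26.5] y [-81.7  58.9]
```

>>> {"fn": "send_rows", "kwargs": {
  "moves": [
    [0.004,0,0,0],
    [0.01,0,0,0],
    [0.02,0,0,0],
    [0.02,0,0,0],
    [0,0,-0.04,0],
    [0,0,-0.04,0],
    [0,0,-0.02,0],
    [0,0,0,0]
  ]
}}

```text
clock: 17.85
eef_pos: [0.6045, -0.0556, 0.2693]
tool_rot: [-0.357, 0.934, -0.002, 0.004]
ft_force: [0.6, 0.5, 1.0]
grip_width: 0.0426
```

```bash
python3 -c "
from h import *
prof('scene','s13')
prof('top','t13')"
```

```text
t 17.85 stand mm [-59.   -9.6 269.3] H 221.85 tilt 0.46 q [-0.09  0.45  0.39  1.51 -0.   -0.82] F_s [ 0.8 -0.1  1. ] w 0.0426
135 98 [ 18.6 -12.3 139.5] x [16.7 20.5] y [-84.8  66.3]
145 110 [ 20.9  -9.  149.8] x [19.1 22.7] y [-86.8  66.2]
155 105 [ 23.1 -16.5 160.3] x [21.3 25.1] y [-85.8  66. ]
165 107 [ 25.   -5.4 170.4] x [23.4 26.7] y [-87.1  63.4]
175 323 [ 22.9 -10.3 182.5] x [15.  28.2] y [-85.9  66.2]
185 49 [ 20.6  -7.3 185.8] x [15.5 30. ] y [-82.8  65.8]
t 17.9 stand mm [-59.5  -8.9 266.7] H 221.86 tilt 0.24 q [-0.09  0.45  0.39  1.51 -0.   -0.82] F_s [-0.4  0.3 -0.6] w 0.0426
135 21 [  6.1  47.9 140.3] x [3.9 9. ] y [20.7 69.6]
145 22 [  8.4  42.6 149.7] x [ 6.6 10.4] y [19.2 69.6]
155 24 [ 10.3  46.2 160.4] x [ 8.9 12.6] y [15.7 68.9]
165 26 [ 12.6  37.5 169.5] x [10.9 15.4] y [ 9. 70.]
175 96 [ 21.9  31.6 182. ] x [13.8 29.3] y [-7.7 69.8]
185 33 [ 20.5  36.2 186.1] x [15.6 27.4] y [-7.9 69. ]
```

View pics/s13c.png

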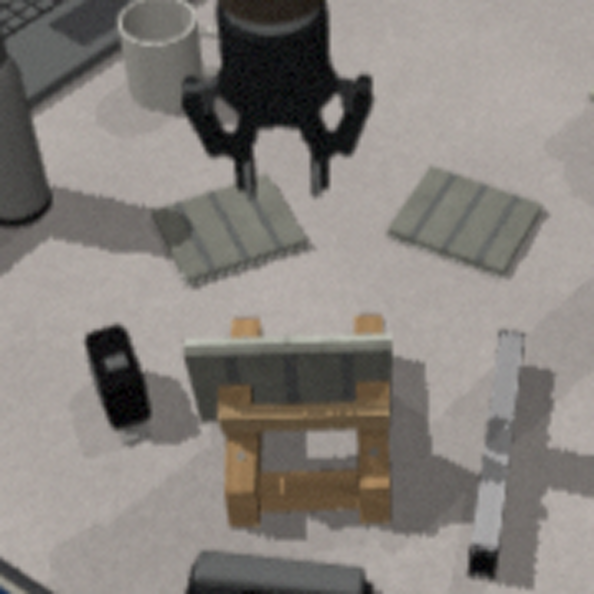

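>>> {"fn": "send_rows", "kwargs": {
  "moves": [
    [0,0,0,1],
    [0,0,0,1],
    [0,0,0,1],
    [0,0,0,1],
    [0,0,0,1],
    [0,0,0,1],
    [0,0,0,1],
    [0,0,0,1],
    [0,0,0,1],
    [0,0,0,1],
    [0,0,0,1],
    [0,0,0,1],
    [0,0,0,1],
    [0,0,0,1],
    [0,0,0,1],
    [0,0,0,0.7],
    [0,0,0,0]
  ],
  "claw": 1
}}

```text
clock: 19.65
eef_pos: [0.6021, -0.0548, 0.2624]
tool_rot: [0.407, 0.913, -0.001, -0.002]
ft_force: [-0.3, 0.1, -0.5]
grip_width: 0.0853
```

```bash
python3 -c "
from h import *
goto(.012,-.009,.27)
goto(.012,-.009,.15)"
```

```text
t 19.65 stand mm [-60.3  -7.4 262.4] H 131.95 tilt 0.24 q [-0.09  0.45  0.39  1.51 -0.    0.75] F_s [-0.2  0.3 -0.5] w 0.0853
tool shift [-0.0016  0.0722 -0.0078]
t 19.65 stand mm [-60.3  -7.4 262.4] H 131.95 tilt 0.24 q [-0.09  0.45  0.39  1.51 -0.    0.75] F_s [-0.2  0.3 -0.5] w 0.0853
tool shift [-0.002   0.0726  0.1122]
```

>>> {"fn": "send_rows", "kwargs": {
  "moves": [
    [-0.002,0.02,0,0],
    [0,0.02,0,0],
    [0,0.02,0,0],
    [0,0.012,0,0],
    [0,0,0,0],
    [0,0,0.03,0],
    [0,0,0.02,0],
    [0,0,0,0],
    [0,0,0,0]
  ]
}}

```text
clock: 20.55
eef_pos: [0.6573, -0.0086, 0.2144]
tool_rot: [0.407, 0.913, -0.0, -0.001]
ft_force: [0.4, -0.5, 0.3]
grip_width: 0.0853
```

```bash
python3 -c "
from h import *
goto(.010,-.009,.15)
prof('scene','s14')"
```

```text
t 20.55 stand mm [ 11.7  -9.9 214.4] H 131.94 tilt 0.11 q [-0.01  0.57  0.46  1.46 -0.    0.83] F_s [-0.  -0.6  0.3] w 0.0853
tool shift [ 0.0009 -0.0016  0.0644]
t 20.55 stand mm [ 11.7  -9.9 214.4] H 131.94 tilt 0.11 q [-0.01  0.57  0.46  1.46 -0.    0.83] F_s [-0.  -0.6  0.3] w 0.0853
135 98 [ 18.5  -4.3 139.8] x [16.5 20.4] y [-82.7  66.3]
145 106 [ 20.8 -18.  149.4] x [19.  22.3] y [-88.6  65.9]
155 101 [ 23.  -11.1 159.8] x [20.9 24.4] y [-83.1  66.2]
165 104 [ 25.3  -6.8 169.8] x [23.4 26.8] y [-86.2  63.3]
175 298 [ 24.5 -10.1 182.2] x [15.5 28.3] y [-86.3  66.3]
185 43 [ 20.4  10.3 185.8] x [16.1 24.7] y [-81.6  63.4]
```

View pics/s14c.png

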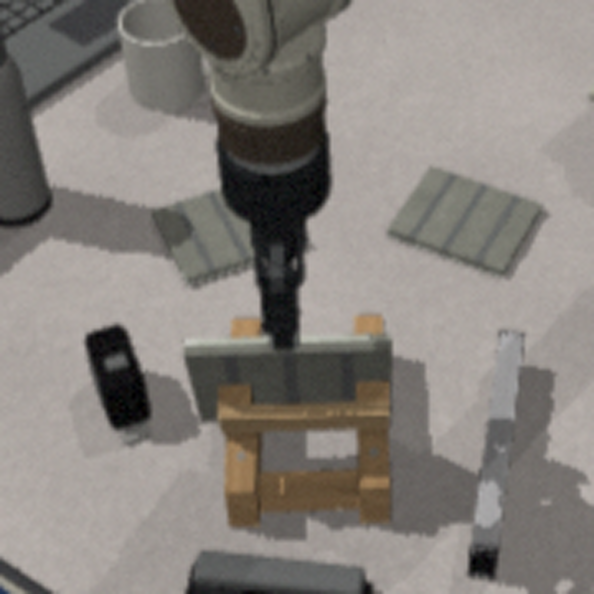

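>>> {"fn": "send_rows", "kwargs": {
  "moves": [
    [0,0,0.02,0],
    [0,0,0.02,0],
    [0,0,0.015,0],
    [0,0,0.01,0],
    [0,0,0,0],
    [0,-0.004,0,0],
    [0,-0.004,0,0],
    [0,-0.004,0,0],
    [0,-0.004,0,0],
    [0,-0.003,0,0],
    [0,0,0,0],
    [0,0,0,0]
  ]
}}

```text
clock: 21.8
eef_pos: [0.644, -0.0208, 0.1498]
tool_rot: [0.407, 0.913, 0.0, 0.0]
ft_force: [0.1, -0.6, 0.6]
grip_width: 0.086
```

```bash
python3 -c "
from h import *
prof('scene','s15')"
```

```text
t 21.8 stand mm [ -6.4 -10.2 149.8] H 131.93 tilt 0.01 q [-0.03  0.57  0.29  1.29  0.    0.81] F_s [-0.3 -0.5  0.6] w 0.086
135 93 [ 18.6   3.4 140.7] x [16.9 20.1] y [-87.6  64.1]
145 83 [ 20.8   1.4 149.9] x [18.9 22.7] y [-84.8  67.2]
155 94 [ 23.1   3.  160.8] x [21.  24.7] y [-86.2  66.5]
165 88 [ 25.   -2.9 170.2] x [23.9 37. ] y [-87.7  66. ]
175 269 [ 23.9   5.1 182.4] x [15.6 29.1] y [-85.7  67.6]
185 46 [ 19.9 -45.2 185.9] x [16.8 27.2] y [-85.6  49.1]
```

>>> {"fn": "send_rows", "kwargs": {
  "moves": [
    [0,0,0,0],
    [0,0,0,0],
    [0,0,0,0]
  ],
  "claw": 0.4
}}

```text
clock: 22.15
eef_pos: [0.6441, -0.0206, 0.1496]
tool_rot: [0.407, 0.913, 0.0, -0.0]
ft_force: [0.7, 0.6, -0.6]
grip_width: 0.06
```

>>> {"fn": "send_rows", "kwargs": {
  "moves": [
    [0,0,0,0],
    [0,0,0,0],
    [0,0,0,0]
  ],
  "claw": -0.1
}}

```text
clock: 22.45
eef_pos: [0.644, -0.0208, 0.1497]
tool_rot: [0.407, 0.913, -0.0, -0.0]
ft_force: [0.6, -0.4, -0.1]
grip_width: 0.0383
```

```bash
python3 -c "
from h import *
prof('scene','s16')"
```

```text
t 22.45 stand mm [ -6.4 -10.1 149.7] H 131.94 tilt 0.01 q [-0.03  0.57  0.29  1.29 -0.    0.81] F_s [ 0.2 -0.7 -0.1] w 0.0383
135 120 [1.000e-01 3.500e+00 1.404e+02] x [-2.2  1.8] y [-84.9  67. ]
145 119 [ -0.6   1.1 149.9] x [-2.4  2.4] y [-86.4  68.7]
155 129 [1.000e-01 1.500e+00 1.606e+02] x [-2.2 12. ] y [-86.5  66.9]
165 117 [ 1.000e-01 -3.100e+00  1.695e+02] x [-2.   2.5] y [-85.7  66. ]
175 222 [ -1.6 -14.1 182.5] x [-13.6   1.9] y [-88.8  68.4]
185 114 [ -4.8  10.4 186.3] x [-12.1   2.1] y [-86.7  66.2]
```

>>> {"fn": "send_rows", "kwargs": {
  "moves": [
    [0,0,0,0],
    [0,0,0,0],
    [0,0,0,0],
    [0,0,0,0],
    [0,0,0,0]
  ],
  "claw": -1
}}

```text
clock: 23.0
eef_pos: [0.6438, -0.0211, 0.1499]
tool_rot: [0.407, 0.913, -0.0, -0.0]
ft_force: [-1.6, -1.1, 1.3]
grip_width: 0.0135
```

>>> {"fn": "send_rows", "kwargs": {
  "moves": [
    [0,-0.002,-0.002,0],
    [0,-0.002,-0.004,0],
    [0,-0.002,-0.004,0],
    [0,0,-0.005,0],
    [0,0,0,0]
  ]
}}

```text
clock: 23.5
eef_pos: [0.6402, -0.0248, 0.1658]
tool_rot: [0.407, 0.913, 0.0, 0.001]
ft_force: [0.4, 0.1, -4.2]
grip_width: 0.0135
```

```bash
python3 -c "
from h import *
prof('scene','s17')"
```

```text
t 23.5 stand mm [-11.9 -10.5 165.8] H 131.94 tilt 0.11 q [-0.04  0.55  0.3   1.32  0.    0.8 ] F_s [ 0.3 -0.2 -4.2] w 0.0135
135 141 [ -4.3 -15.1 140.1] x [-6.3 -2.2] y [-86.2  65. ]
145 138 [ -4.   -9.3 150.3] x [-5.9 -1.6] y [-87.4  64.4]
155 134 [ -3.9 -20.7 159.7] x [-6.1 -1.8] y [-87.8  65.2]
165 134 [ -3.5  -1.8 170.3] x [-6.2 -0.7] y [-86.6  65.2]
175 134 [ -3.7 -20.6 180.1] x [-6.   1.5] y [-88.4  62.6]
185 129 [ -3.8   3.  189.8] x [-6.2 -1.4] y [-86.3  66.9]
```

View pics/s17c.png

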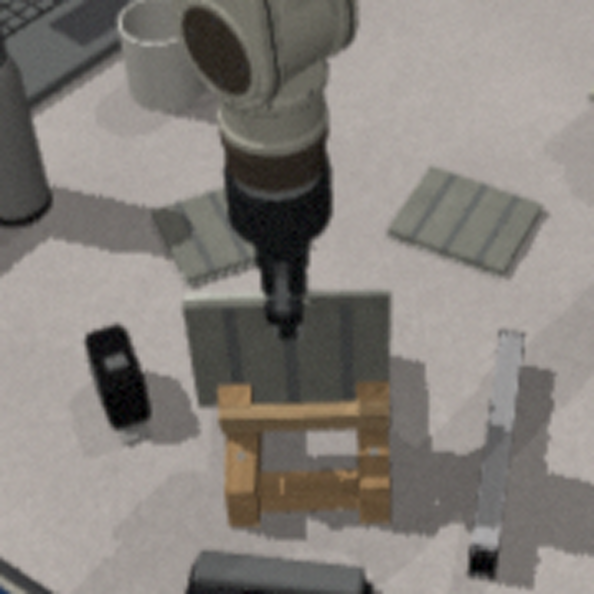

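>>> {"fn": "send_rows", "kwargs": {
  "moves": [
    [0,-0.005,0,0],
    [0.001,-0.01,0,0],
    [0.001,-0.01,0,0],
    [0.001,-0.01,0,0],
    [0.001,-0.01,0,0],
    [0.001,-0.01,0,0],
    [0.001,-0.01,0,0],
    [0.001,-0.01,0,0],
    [0.001,-0.01,0,0],
    [0.001,-0.01,0,0],
    [0,0,0,0],
    [0,0,0.004,0],
    [0,0,0.004,0],
    [0,0,0.003,0],
    [0,0,0,0],
    [0,0,0,0]
  ]
}}

```text
clock: 25.15
eef_pos: [0.5629, -0.0813, 0.1533]
tool_rot: [0.407, 0.913, -0.0, -0.0]
ft_force: [-0.4, 1.0, -4.6]
grip_width: 0.0131
```

```bash
python3 -c "
from h import *
prof('scene','s18')"
```

```text
t 25.15 stand mm [-107.2   -1.   153.3] H 131.96 tilt 0.03 q [-0.14  0.42  0.05  1.2   0.    0.69] F_s [ 0.4  1.  -4.6] w 0.0131
135 142 [-99.   -5.  139.9] x [-101.8  -96.6] y [-77.8  76.5]
145 125 [-99.4   9.3 149.6] x [-101.4  -96.9] y [-76.4  77.3]
155 128 [-98.9  -1.4 160.1] x [-101.8  -95.6] y [-76.5  75.8]
165 134 [-98.9   9.9 169.9] x [-101.1  -93.1] y [-78.2  75.8]
175 119 [-98.5 -22.1 180.3] x [-101.4  -96. ] y [-76.5  77.3]
185 215 [-103.8   13.4  188.2] x [-110.9  -97.5] y [-78.2  76. ]
```

>>> {"fn": "send_rows", "kwargs": {
  "moves": [
    [0,0,0.002,0],
    [0,0,0.002,0],
    [0,0,0.001,0],
    [0,0,0,0]
  ]
}}

```text
clock: 25.6
eef_pos: [0.5632, -0.0816, 0.1498]
tool_rot: [0.407, 0.913, 0.0, 0.001]
ft_force: [-1.9, 1.0, 3.2]
grip_width: 0.0136
```

```bash
python3 -c "
from h import *
st()"
```

```text
t 25.6 stand mm [-107.2   -1.4  149.8] H 131.94 tilt 0.08 q [-0.14  0.42  0.04  1.19  0.    0.69] F_s [-0.8  2.   3.2] w 0.0136
```

Run:
```python
from h import *
for tag in('top0','scene0'):
    im,d,K,T=load(tag); P=cloud(d,K,T)
    S=np.stack([(P[...,:2]-FOOT)@u,(P[...,:2]-FOOT)@v,P[...,2]],-1)*1000
    for nm,c in(('rail',abs(S[...,1])<38),('uprL',(S[...,1]>46)&(S[...,1]<64)),('uprR',(S[...,1]<-46)&(S[...,1]>-64))):
      for lo in(60,80,95,105,112,118,123,127):
        m=c&(S[...,0]>-30)&(S[...,0]<70)&(S[...,2]>lo)&(S[...,2]<lo+(6 if lo>100 else 10))&(d>0)
        q=S[m]
        if len(q)>3: print(tag,nm,lo,len(q),'x',np.percentile(q[:,0],[5,50,95]).round(1),'y',np.percentile(q[:,1],[3,97]).round(0))
```

```text
top0 rail 60 36 x [-29.8 -23.7 -16. ] y [-36.  35.]
top0 rail 95 17 x [30.1 31.2 32.5] y [-36.  32.]
top0 rail 105 18 x [30.7 32.2 34.1] y [-34.  31.]
top0 rail 112 17 x [31.7 33.7 35.4] y [-20.  35.]
top0 rail 118 57 x [34.3 40.9 46.7] y [-38.  32.]
top0 rail 123 38 x [34.4 38.5 44.4] y [-34.  34.]
top0 rail 127 6 x [33.9 36.6 39.6] y [-26.  26.]
top0 uprL 60 22 x [-29.4 -17.6   5.6] y [47. 62.]
top0 uprL 80 7 x [ 6.9  8.8 10. ] y [49. 63.]
top0 uprL 95 7 x [10.5 12.4 14.3] y [47. 63.]
top0 uprL 105 4 x [11.8 13.5 15.2] y [51. 60.]
top0 uprL 118 14 x [15.5 36.5 45.6] y [47. 62.]
top0 uprL 123 33 x [16.2 29.4 42.7] y [47. 63.]
top0 uprL 127 13 x [16.8 23.1 26.5] y [48. 62.]
top0 uprR 60 15 x [-24.9 -15.   24.4] y [-62. -48.]
top0 uprR 80 6 x [ 7.7  8.6 10.1] y [-62. -46.]
top0 uprR 95 7 x [10.5 12.3 14.6] y [-62. -46.]
top0 uprR 112 6 x [13.8 14.6 33.2] y [-63. -47.]
top0 uprR 118 17 x [16.2 34.6 46.4] y [-62. -47.]
top0 uprR 123 28 x [18.3 27.9 42.7] y [-63. -47.]
top0 uprR 127 17 x [16.4 26.5 39.9] y [-62. -47.]
scene0 rail 60 101 x [-28.6 -19.8 -15.4] y [-36.  34.]
scene0 rail 95 
[... 252 characters left out ...]
uprL 60 8 x [-12.6  20.   22.3] y [48. 63.]
scene0 uprL 95 9 x [38.8 40.6 41.8] y [48. 62.]
scene0 uprL 105 6 x [41.2 42.8 43.1] y [47. 62.]
scene0 uprL 112 8 x [42.8 43.6 44. ] y [47. 62.]
scene0 uprL 118 38 x [23.7 37.8 44.5] y [47. 63.]
scene0 uprL 123 44 x [16.8 27.8 38.5] y [48. 64.]
scene0 uprL 127 11 x [18.  22.6 27.8] y [48. 63.]
scene0 uprR 60 14 x [-24.4  20.5  41.4] y [-61. -47.]
scene0 uprR 95 8 x [40.5 41.5 41.8] y [-63. -49.]
scene0 uprR 105 8 x [41.7 42.7 43.6] y [-63. -48.]
scene0 uprR 112 8 x [40.6 43.3 44.5] y [-62. -48.]
scene0 uprR 118 42 x [22.2 36.4 44.6] y [-63. -47.]
scene0 uprR 123 42 x [16.8 25.1 38.1] y [-63. -47.]
scene0 uprR 127 5 x [17.9 24.2 30. ] y [-57. -48.]
```

The fork plan would leave the last part of the lowering uncontrolled. It's better to turn the pinched plate 180° about vertical, so the stone faces the uprights. Then I can stand it at their foot and lower it towards the robot, which is the lift in reverse.

>>> {"fn": "send_rows", "kwargs": {
  "moves": [
    [0,0,-0.004,0],
    [0,0,-0.006,0],
    [0,0,-0.008,0],
    [0,0,0,-0.5],
    [0,0,0,-1],
    [0,0,0,-1],
    [0,0,0,-1],
    [0,0,0,-1],
    [0,0,0,-1],
    [0,0,0,-1],
    [0,0,0,-1],
    [0,0,0,-1],
    [0,0,0,-1],
    [0,0,0,-1],
    [0,0,0,-1],
    [0,0,0,-1],
    [0,0,0,-1],
    [0,0,0,-1],
    [0,0,0,-1],
    [0,0,0,0]
  ]
}}

```text
clock: 27.6
eef_pos: [0.5631, -0.0816, 0.167]
tool_rot: [-0.348, 0.937, -0.0, 0.0]
ft_force: [-0.4, 0.3, -3.7]
grip_width: 0.0132
```

```bash
python3 -c "
from h import *
st()"
```

```text
t 27.6 stand mm [-107.2   -1.3  167. ] H 220.74 tilt 0.01 q [-0.14  0.41  0.07  1.24  0.   -0.85] F_s [-0.1  0.5 -3.7] w 0.0132
```

>>> {"fn": "send_rows", "kwargs": {
  "moves": [
    [0,0,0,-1],
    [0,0,0,-1],
    [0,0,0,-1],
    [0,0,0,-1],
    [0,0,0,-1],
    [0,0,0,-1],
    [0,0,0,-1],
    [0,0,0,-1],
    [0,0,0,-1],
    [0,0,0,-1],
    [0,0,0,-1],
    [0,0,0,-1],
    [0,0,0,-1],
    [0,0,0,-1],
    [0,0,0,-1],
    [0,0,0,-0.9],
    [0,0,0,0]
  ]
}}

```text
clock: 29.3
eef_pos: [0.563, -0.0816, 0.1669]
tool_rot: [0.913, -0.409, 0.0, -0.0]
ft_force: [-0.8, 0.3, -4.0]
grip_width: 0.0136
```

```bash
python3 -c "
from h import *
goto(-.012,-.001,.167)
prof('scene','s19')"
```

```text
t 29.3 stand mm [-107.3   -1.3  166.9] H 311.73 tilt 0.01 q [-0.14  0.41  0.07  1.24 -0.   -2.44] F_s [-0.4  0.7 -4. ] w 0.0136
tool shift [-0.0006 -0.0953 -0.0001]
t 29.3 stand mm [-107.3   -1.3  166.9] H 311.73 tilt 0.01 q [-0.14  0.41  0.07  1.24 -0.   -2.44] F_s [-0.4  0.7 -4. ] w 0.0136
135 133 [-98.7  -5.  139.9] x [-100.8  -95.5] y [-78.3  73.1]
145 142 [-98.6  -5.9 149.8] x [-101.   -95.9] y [-76.2  75.7]
155 140 [-98.5   9.5 159.5] x [-101.3  -96.2] y [-77.9  75.8]
165 137 [-98.7   7.1 170.2] x [-101.2  -94.1] y [-77.1  75.7]
175 134 [-98.6 -11.4 180.1] x [-100.6  -93.3] y [-78.6  76.6]
185 128 [-99.   14.7 189.2] x [-101.3  -96.4] y [-78.2  76.8]
```

View pics/s19c.png

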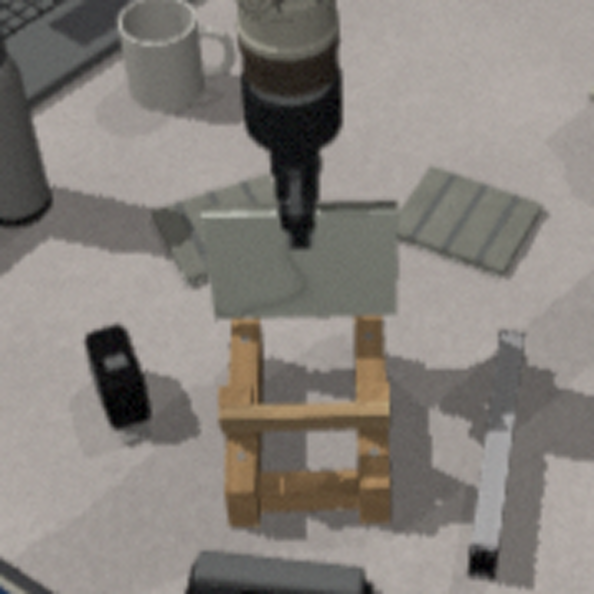

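The plate is turned: the smooth stone side (crop (300,260)) now faces the uprights and it is centred over the bearers. Next I carry it to the foot of the uprights and set it down.

>>> {"fn": "send_rows", "kwargs": {
  "moves": [
    [0,-0.01,0,0],
    [0,-0.01,0,0],
    [0,-0.01,0,0],
    [0,-0.01,0,0],
    [0,-0.01,0,0],
    [0,-0.01,0,0],
    [0,-0.01,0,0],
    [0,-0.01,0,0],
    [0,-0.01,0,0],
    [0,-0.006,0,0],
    [0,0,0.004,0],
    [0,0,0.005,0],
    [0,0,0.004,0],
    [0,0,0.002,0],
    [0,0,0.002,0],
    [0,0,0.001,0],
    [0,0,0,0]
  ]
}}

```text
clock: 31.05
eef_pos: [0.6341, -0.0177, 0.1498]
tool_rot: [0.913, -0.408, 0.0, 0.0]
ft_force: [-3.5, 1.3, 2.5]
grip_width: 0.0135
```

```bash
python3 -c "
from h import *
prof('scene','s20')"
```

```text
t 31.05 stand mm [-11.7  -1.2 149.8] H 311.84 tilt 0.02 q [-0.03  0.55  0.25  1.27 -0.   -2.33] F_s [-1.8  3.3  2.5] w 0.0135
135 121 [ -3.2  -1.7 139.5] x [-5.1 -1.2] y [-74.7  76.6]
145 142 [ -3.1   9.1 149.8] x [-5.4 -0.5] y [-79.7  75.4]
155 135 [ -3.2   6.8 160.3] x [-5.2  4.9] y [-76.7  74.9]
165 128 [ -3.4  11.1 170.5] x [-5.5 -1.1] y [-78.2  74.7]
175 226 [ -5.2 -20.6 182.7] x [-17.3  -1.6] y [-77.5  75.1]
185 117 [ -8.4  18.2 186.3] x [-15.7  -1.8] y [-78.3  76.4]
```

>>> {"fn": "send_rows", "kwargs": {
  "moves": [
    [0,0,0,0],
    [0,0,0,0],
    [0,0,0,0]
  ],
  "claw": -0.4
}}

```text
clock: 31.4
eef_pos: [0.635, -0.0176, 0.1488]
tool_rot: [0.913, -0.408, 0.001, -0.0]
ft_force: [-0.0, 0.3, 0.3]
grip_width: 0.0257
```

```bash
python3 -c "
from h import *
prof('scene','s21')"
```

```text
t 31.4 stand mm [-10.9  -1.7 148.8] H 311.85 tilt 0.07 q [-0.03  0.55  0.25  1.27  0.   -2.33] F_s [0.2 0.3 0.3] w 0.0257
135 121 [ -3.1 -15.1 139.6] x [-5.2 -1.1] y [-78.4  74. ]
145 136 [ -3.4   9.1 149.6] x [-5.8 -0.8] y [-77.2  74.9]
155 127 [ -3.3  12.  160. ] x [-5.1  9.8] y [-78.8  76.1]
165 126 [ -3.4  12.5 169.7] x [-5.6 -1.4] y [-77.9  76.1]
175 213 [ -4.6 -23.  182.7] x [-17.3  -1.5] y [-77.2  74.9]
185 125 [ -8.5  18.1 186.3] x [-15.9  -1.2] y [-79.   74.9]
```

>>> {"fn": "send_rows", "kwargs": {
  "moves": [
    [0.005,0,0.002,0],
    [0.005,0,0.002,0],
    [0.004,0,0.002,0],
    [0,0.002,0,0],
    [0,0.002,0,0],
    [0,0.002,0,0],
    [0,0.002,0,0],
    [0,0.002,0,0],
    [0,0.002,0,0],
    [0,0.002,0,0],
    [0,0.002,0,0],
    [0,0.002,0,0],
    [0,0.002,0,0],
    [0,0,0,0]
  ]
}}

```text
clock: 32.85
eef_pos: [0.6285, -0.0415, 0.1427]
tool_rot: [0.913, -0.408, -0.0, 0.0]
ft_force: [-0.1, -0.0, 0.0]
grip_width: 0.0258
```

```bash
python3 -c "
from h import *
prof('scene','s22')"
```

```text
t 32.85 stand mm [-31.7 -15.2 142.7] H 311.83 tilt 0.02 q [-0.07  0.55  0.23  1.25 -0.   -2.37] F_s [-0.1  0.   0. ] w 0.0258
135 153 [-20.5   6.3 140.3] x [-23.6 -17.2] y [-78.6  75.7]
145 162 [-22.7  10.4 150.2] x [-25.5 -17.4] y [-77.6  75.7]
155 158 [-24.8  10.8 159.9] x [-27.7 -19.1] y [-77.5  77.9]
165 154 [-27.   15.  170.3] x [-30.3 -24.1] y [-76.9  75.8]
175 266 [-31.1  15.4 181.8] x [-43.4 -26.6] y [-78.5  75.9]
185 47 [-31.2  10.4 185.5] x [-39.    2.8] y [-75.8  75.9]
```

>>> {"fn": "send_rows", "kwargs": {
  "moves": [
    [0,-0.003,0,0],
    [0,-0.004,0.002,0],
    [0,-0.004,0.002,0],
    [0,-0.004,0.002,0],
    [0,-0.002,0.002,0],
    [0,0,0,0],
    [0,0,0,0]
  ],
  "claw": 1
}}

```text
clock: 33.6
eef_pos: [0.6414, -0.0299, 0.1345]
tool_rot: [0.913, -0.408, -0.0, 0.0]
ft_force: [-0.7, -0.1, 0.6]
grip_width: 0.0852
```

```bash
python3 -c "
from h import *
prof('scene','s23')"
```

```text
t 33.6 stand mm [-14.4 -15.1 134.5] H 311.86 tilt 0.03 q [-0.05  0.57  0.26  1.25 -0.   -2.35] F_s [-0.6  0.4  0.6] w 0.0852
135 154 [-29.   14.3 139.9] x [-32.1 -25.8] y [-79.3  73.4]
145 154 [-32.2  14.6 150.2] x [-35.9 -28. ] y [-76.3  75.8]
155 169 [-34.8   6.8 159.8] x [-39.1  37.4] y [-80.2  73.4]
165 153 [-38.6  17.7 169.4] x [-42.3 -35. ] y [-77.2  73.5]
175 236 [-43.2  18.1 179.9] x [-53.9 -38.2] y [-77.4  76.1]
```

View pics/s23c.png

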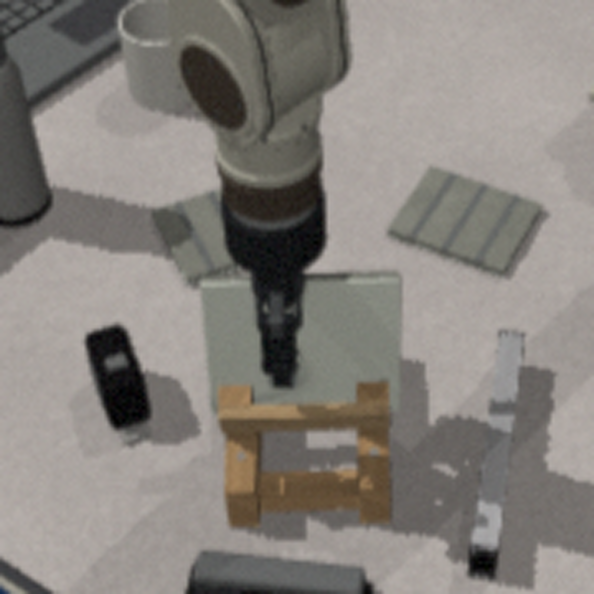

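>>> {"fn": "send_rows", "kwargs": {
  "moves": [
    [0.005,0.0008,0,1],
    [0.005,0.0008,0,1],
    [0.005,0.0008,0,1],
    [0.005,0.0008,0,1],
    [0.005,0.0007,0,1],
    [0.005,0.0006,0,1],
    [0.005,0.0006,0,1],
    [0.005,0.0006,0,1],
    [0,0,0,0]
  ]
}}

```text
clock: 34.55
eef_pos: [0.6507, -0.0691, 0.1349]
tool_rot: [-0.682, 0.732, -0.0, -0.0]
ft_force: [-0.1, -0.2, 0.1]
grip_width: 0.0855
```

```bash
python3 -c "
from h import *
prof('scene','s24')"
```

```text
t 34.55 stand mm [-33.6 -50.6 134.9] H 265.96 tilt 0.01 q [-0.11  0.6   0.3   1.27 -0.   -1.61] F_s [-0.2 -0.1  0.1] w 0.0855
135 189 [-27.7  -1.8 140. ] x [-31.7 -24.3] y [-73.8  73.9]
145 197 [-31.2  -1.7 149.8] x [-34.3 -27.7] y [-76.5  73.3]
155 199 [-34.1  -6.4 160. ] x [-37.8   6.6] y [-85.9  73.6]
165 182 [-36.9   4.6 169.5] x [-41.2 -30.6] y [-78.5  74.4]
175 296 [-41.8   5.  180.2] x [-53.8 -36.5] y [-76.3  73.5]
185 16 [-43.   -2.5 187. ] x [-71.6  13.1] y [-88.   71.2]
```

View pics/s24c.png

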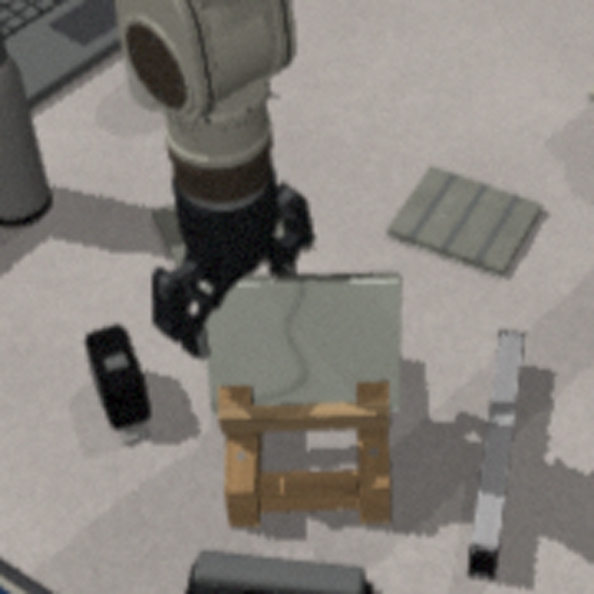

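>>> {"fn": "send_rows", "kwargs": {
  "moves": [
    [0.0052,0.0005,0,1],
    [0.0052,0.0005,0,1],
    [0.0052,0.0005,0,1],
    [0.0052,0.0004,0,1],
    [0.0052,0.0004,0,1],
    [0.0052,0.0003,0,1],
    [0.0052,0.0003,0,1],
    [0.0036,0.0002,0,0.7],
    [0,0,0,0]
  ]
}}

```text
clock: 35.5
eef_pos: [0.6323, -0.1032, 0.1348]
tool_rot: [-0.358, 0.934, 0.0, -0.0]
ft_force: [0.3, -0.2, 0.6]
grip_width: 0.0853
```

```bash
python3 -c "
from h import *
prof('scene','s25')"
```

```text
t 35.5 stand mm [-70.1 -63.7 134.8] H 221.99 tilt 0.01 q [-0.16  0.57  0.25  1.25 -0.   -0.89] F_s [ 0.1 -0.3  0.6] w 0.0853
135 195 [-30.3  -7.4 140.4] x [-33.8 -27. ] y [-76.9  73.7]
145 205 [-34.2  -1.7 150.1] x [-38.  -30.4] y [-81.   73.4]
155 210 [-37.3  -6.3 160.2] x [-57.4 -33.8] y [-110.5   73.4]
165 219 [-40.8  -5.9 169.9] x [-45.5 -36.9] y [-111.5   73.5]
175 325 [-46.3  -5.7 179.5] x [-58.7 -41.1] y [-94.8  73.8]
185 12 [-56.5  -3.8 187.6] x [-61.  -41.3] y [-90.6  53.3]
```

View pics/s25c.png

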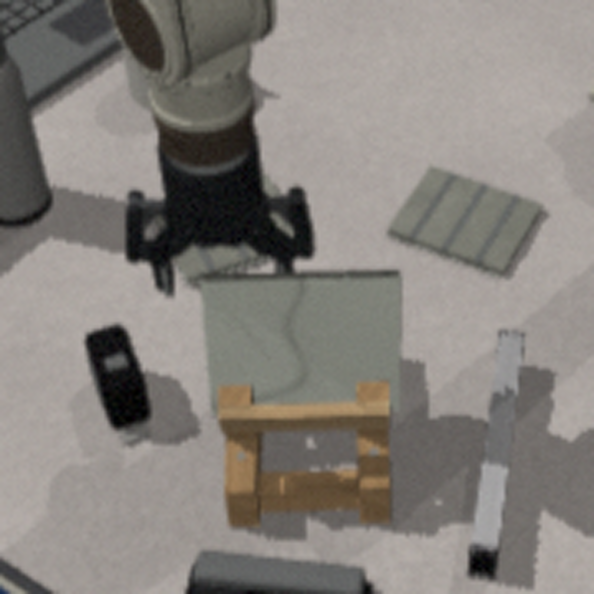

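>>> {"fn": "send_rows", "kwargs": {
  "moves": [
    [0.0018,0,0,0.35],
    [0,0.005,0,0],
    [0,0.008,0,0],
    [0,0.008,0,0],
    [0,0.008,0,0],
    [0,0.008,0,0],
    [0,0.008,0,0],
    [0,0.008,0,0],
    [0,0.008,0,0],
    [0,0.002,0,0],
    [0,0,0,0]
  ]
}}

```text
clock: 36.65
eef_pos: [0.5906, -0.0555, 0.1348]
tool_rot: [-0.341, 0.94, 0.0, -0.0]
ft_force: [-0.6, -0.2, 0.4]
grip_width: 0.0855
```

```bash
python3 -c "
from h import *
prof('scene','s26')"
```

```text
t 36.65 stand mm [-69.3  -0.3 134.8] H 219.92 tilt 0.01 q [-0.09  0.48  0.1   1.19  0.   -0.79] F_s [-0.6  0.2  0.4] w 0.0855
135 191 [-28.6  -1.8 139.7] x [-32.3 -25.4] y [-76.8  73.3]
145 203 [-32.1  -4.3 150.1] x [-35.7 -28.6] y [-78.1  73.4]
155 196 [-35.2  -1.1 160.1] x [-39. -32.] y [-77.7  70.7]
165 204 [-38.3  -3.3 170. ] x [-42.3 -34.5] y [-77.5  73.5]
175 334 [-43.9  -2.9 180.3] x [-56.6 -38.2] y [-76.5  73.5]
185 18 [-55.7  38.2 187.2] x [-63.8 -39.8] y [-68.1  66.5]
```

View pics/s26c.png

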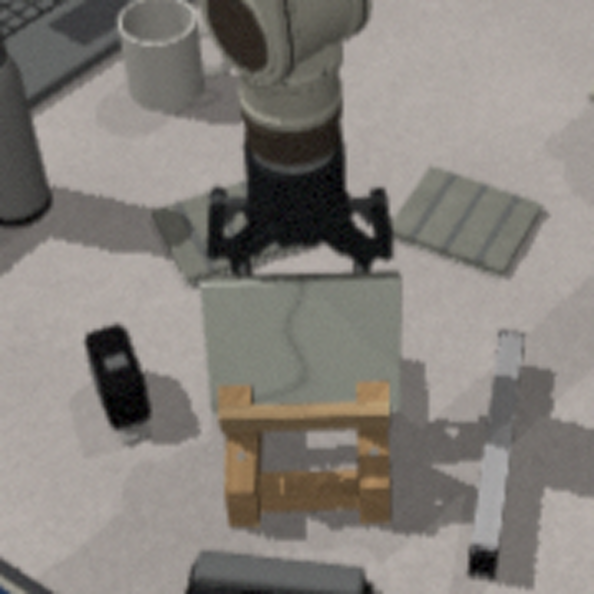

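>>> {"fn": "send_rows", "kwargs": {
  "moves": [
    [0,0,0,-0.35],
    [0,0,-0.004,0],
    [0,0,-0.006,0],
    [0,0,-0.006,0],
    [0,0,-0.006,0],
    [0,0,0,0],
    [0,0,0,0]
  ],
  "claw": 0
}}

```text
clock: 37.4
eef_pos: [0.5912, -0.0561, 0.1572]
tool_rot: [-0.357, 0.934, -0.0, 0.0]
ft_force: [0.0, -0.8, 0.7]
grip_width: 0.0425
```

```bash
cat >> h.py <<'E'
def tilt2(tag):
    st(); im,S=scloud('scene',tag)
    hsv=cv2.cvtColor(im,cv2.COLOR_BGR2HSV)
    m=(S[...,0]>-.135)&(S[...,0]<-.012)&(abs(S[...,1])<.07)&(S[...,2]>.062)&(S[...,2]<.182)&(hsv[...,2]>50)&(hsv[...,1]<70)
    q=S[m]
    for k in range(6):
        c=np.median(q,axis=0) if k==0 else q.mean(0); n=np.linalg.svd(q-c,full_matrices=False)[2][2]; e=abs((q-c)@n); q=q[e<max(.0025,2*e.std())]
    n*=np.sign(n[2]); c=q.mean(0)
    th=np.degrees(np.arctan2(n[0],n[2])); # stone plane; where meets bearers z=.055
    xb=c[0]+n[2]/n[0]*(c[2]-.055)
    print('theta',round(th,1),'n',n.round(3),'stone plane x at z55 mm',round(xb*1000,1),'zmax',np.percentile(q[:,2],99).round(4),'y',np.percentile(q[:,1],[1,99]).round(3),len(q))
    cv2.imwrite(f'pics/{tag}c.png',cv2.resize(im[100:280,190:370],None,fx=3.3,fy=3.3,interpolation=cv2.INTER_CUBIC))
E
python3 -c "
from h import *
tilt2('s27')"
```

```text
t 37.4 stand mm [-69.3  -1.1 157.2] H 221.89 tilt 0.06 q [-0.09  0.46  0.13  1.24 -0.   -0.83] F_s [-0.5 -0.6  0.7] w 0.0425
theta 71.8 n [ 0.95  -0.001  0.313] stone plane x at z55 mm -2.0 zmax 0.1811 y [-0.068  0.068] 1315
```

>>> {"fn": "send_rows", "kwargs": {
  "moves": [
    [0.002,0,0.0007,0],
    [0.002,0,0.0008,0],
    [0.002,0,0.0008,0],
    [0.002,0,0.0008,0],
    [0.002,0,0.0009,0],
    [0.002,0,0.0009,0],
    [0.002,0,0.0009,0],
    [0.002,0,0.001,0],
    [0.002,0,0.001,0],
    [0.002,0,0.001,0],
    [0.002,0,0.0011,0],
    [0.002,0,0.0011,0],
    [0,0,0,0]
  ]
}}

```text
clock: 38.75
eef_pos: [0.5727, -0.0722, 0.1455]
tool_rot: [-0.357, 0.934, 0.0, -0.0]
ft_force: [-1.4, -1.3, 0.7]
grip_width: 0.043
```

```bash
python3 -c "
from h import *
tilt2('s28')"
```

```text
t 38.75 stand mm [-93.8  -0.8 145.5] H 221.88 tilt 0.03 q [-0.13  0.44  0.06  1.19 -0.   -0.86] F_s [-1.9  0.   0.7] w 0.043
theta 59.8 n [ 0.864 -0.001  0.503] stone plane x at z55 mm -0.5 zmax 0.174 y [-0.069  0.068] 1490
```

>>> {"fn": "send_rows", "kwargs": {
  "moves": [
    [0.0018,0,0.0012,0],
    [0.0018,0,0.0012,0],
    [0.0018,0,0.0013,0],
    [0.0018,0,0.0013,0],
    [0.0018,0,0.0013,0],
    [0.0018,0,0.0014,0],
    [0.0018,0,0.0014,0],
    [0.0018,0,0.0014,0],
    [0.0018,0,0.0015,0],
    [0.0018,0,0.0015,0],
    [0,0,0,0]
  ]
}}

```text
clock: 39.9
eef_pos: [0.5591, -0.0845, 0.132]
tool_rot: [-0.357, 0.934, -0.0, -0.0]
ft_force: [-3.7, -3.3, 3.5]
grip_width: 0.0424
```

```bash
python3 -c "
from h import *
tilt2('s29')"
```

```text
t 39.9 stand mm [-112.1   -0.8  132. ] H 221.87 tilt 0.05 q [-0.15  0.43  0.01  1.15 -0.   -0.88] F_s [-4.9  0.1  3.5] w 0.0424
theta 49.8 n [ 0.764 -0.003  0.646] stone plane x at z55 mm 1.7 zmax 0.1633 y [-0.069  0.068] 1557
```

>>> {"fn": "send_rows", "kwargs": {
  "moves": [
    [0.0017,0,0.0012,0],
    [0.0017,0,0.0014,0],
    [0.0016,0,0.0016,0],
    [0.0016,0,0.0016,0],
    [0.0016,0,0.0016,0],
    [0.0015,0,0.0017,0],
    [0.0015,0,0.0017,0],
    [0.0014,0,0.0017,0],
    [0.0014,0,0.0017,0],
    [0.0014,0,0.0018,0],
    [0,0,0,0]
  ]
}}

```text
clock: 41.05
eef_pos: [0.548, -0.0943, 0.1157]
tool_rot: [-0.357, 0.934, 0.0, -0.0]
ft_force: [-1.0, -2.4, -0.8]
grip_width: 0.0428
```

```bash
python3 -c "
from h import *
tilt2('s30')"
```

```text
t 41.05 stand mm [-127.    -0.7  115.7] H 221.89 tilt 0.03 q [-0.17  0.42 -0.04  1.1   0.   -0.9 ] F_s [-2.3 -1.1 -0.8] w 0.0428
theta 39.9 n [0.642 0.003 0.767] stone plane x at z55 mm 6.1 zmax 0.1486 y [-0.068  0.069] 1503
```

>>> {"fn": "send_rows", "kwargs": {
  "moves": [
    [0,0,0.0012,0],
    [0,0,0.0015,0],
    [0,0,0.0018,0],
    [0,0,0.0018,0],
    [0,0,0.0018,0],
    [0,0,0,0]
  ]
}}

```text
clock: 41.7
eef_pos: [0.5481, -0.0942, 0.1077]
tool_rot: [-0.358, 0.934, 0.0, -0.0]
ft_force: [-0.5, -1.1, -0.6]
grip_width: 0.0425
```

```bash
python3 -c "
from h import *
tilt2('s31')"
```

```text
t 41.7 stand mm [-126.8   -0.7  107.7] H 221.9 tilt 0.03 q [-0.17  0.43 -0.05  1.08  0.   -0.9 ] F_s [-1.1 -0.5 -0.6] w 0.0425
theta 35.0 n [ 0.574 -0.001  0.819] stone plane x at z55 mm 15.9 zmax 0.1413 y [-0.068  0.068] 1447
```

>>> {"fn": "send_rows", "kwargs": {
  "moves": [
    [0,0,0.0018,0],
    [0,0,0.0018,0],
    [0,0,0.0018,0],
    [0,0,0.0018,0],
    [-0.0005,0,0.0018,0],
    [-0.001,0,0,0],
    [-0.001,0,0,0],
    [-0.001,0,0,0],
    [0,0,0,0]
  ]
}}

```text
clock: 42.65
eef_pos: [0.5478, -0.0948, 0.099]
tool_rot: [-0.357, 0.934, -0.002, -0.004]
ft_force: [-9.2, -9.3, 5.9]
grip_width: 0.0429
```

```bash
python3 -c "
from h import *
tilt2('s32')"
```

```text
t 42.65 stand mm [-127.4   -1.    99. ] H 221.77 tilt 0.46 q [-0.17  0.44 -0.06  1.07 -0.01 -0.9 ] F_s [-13.1  -0.8   5.9] w 0.0429
theta 30.6 n [ 0.509 -0.     0.861] stone plane x at z55 mm 23.4 zmax 0.1336 y [-0.068  0.068] 1381
```

>>> {"fn": "send_rows", "kwargs": {
  "moves": [
    [0.0008,0,0.002,0],
    [0.0008,0,0.002,0],
    [0.0008,0,0.002,0],
    [0.0008,0,0.002,0],
    [0.0008,0,0.002,0],
    [0.0007,0,0.002,0],
    [0.0007,0,0.002,0],
    [0.0006,0,0.002,0],
    [0.0006,0,0.002,0],
    [0.0006,0,0.002,0],
    [0,0,0,0]
  ]
}}

```text
clock: 43.8
eef_pos: [0.5419, -0.0999, 0.0781]
tool_rot: [-0.356, 0.934, -0.002, -0.004]
ft_force: [-9.5, -10.0, 1.4]
grip_width: 0.0424
```

```bash
python3 -c "
from h import *
tilt2('s33')"
```

```text
t 43.8 stand mm [-135.1   -0.8   78.1] H 221.75 tilt 0.52 q [-0.18  0.46 -0.1   1.02 -0.01 -0.91] F_s [-13.7  -1.1   1.4] w 0.0424
theta 20.3 n [0.347 0.004 0.938] stone plane x at z55 mm 38.7 zmax 0.1134 y [-0.069  0.069] 1322
```

>>> {"fn": "send_rows", "kwargs": {
  "moves": [
    [0.0005,0,0.002,0],
    [0.0005,0,0.002,0],
    [0.0005,0,0.002,0],
    [0.0004,0,0.002,0],
    [0.0004,0,0.002,0],
    [0.0004,0,0.002,0],
    [0.0003,0,0.002,0],
    [0.0003,0,0.002,0],
    [0.0003,0,0.002,0],
    [0.0002,0,0.002,0],
    [0,0,0,0]
  ]
}}

```text
clock: 44.95
eef_pos: [0.5389, -0.1024, 0.0577]
tool_rot: [-0.356, 0.934, -0.001, -0.005]
ft_force: [-8.1, -10.6, 2.4]
grip_width: 0.043
```

```bash
python3 -c "
from h import *
tilt2('s34')"
```

```text
t 44.95 stand mm [-139.1   -0.7   57.7] H 221.76 tilt 0.54 q [-0.18  0.47 -0.13  0.97 -0.01 -0.91] F_s [-13.1  -2.4   2.4] w 0.043
theta 10.7 n [0.186 0.003 0.983] stone plane x at z55 mm 76.5 zmax 0.0935 y [-0.069  0.068] 1243
```

>>> {"fn": "send_rows", "kwargs": {
  "moves": [
    [0.0002,0,0.002,0],
    [0.0002,0,0.002,0],
    [0.0002,0,0.002,0],
    [0.0002,0,0.002,0],
    [0.0002,0,0.002,0],
    [0.0001,0,0.002,0],
    [0.0001,0,0.002,0],
    [0.0001,0,0.002,0],
    [0,0,0.002,0],
    [0,0,0.002,0],
    [0,0,0,0]
  ]
}}

```text
clock: 46.1
eef_pos: [0.537, -0.1039, 0.0372]
tool_rot: [-0.356, 0.934, -0.002, -0.006]
ft_force: [-9.2, -11.9, -0.6]
grip_width: 0.0425
```

```bash
python3 -c "
from h import *
tilt2('s35')"
```

```text
t 46.1 stand mm [-141.6   -0.5   37.2] H 221.74 tilt 0.69 q [-0.19  0.5  -0.16  0.92 -0.01 -0.91] F_s [-14.8  -2.7  -0.6] w 0.0425
theta 1.7 n [0.03  0.001 1.   ] stone plane x at z55 mm 472.2 zmax 0.0747 y [-0.069  0.068] 1201
```

>>> {"fn": "send_rows", "kwargs": {
  "moves": [
    [0,0,0.002,0],
    [0,0,0.002,0],
    [0,0,0.001,0],
    [0,0,0,0],
    [0.002,0,0,0],
    [0.002,0,0,0],
    [0.002,0,0,0],
    [0.004,0,0,0],
    [0.01,0,0,0],
    [0.02,0,0,0],
    [0.02,0,0,0],
    [0,0,0,0]
  ]
}}

```text
clock: 47.35
eef_pos: [0.4951, -0.1412, 0.0342]
tool_rot: [-0.357, 0.934, 0.0, -0.0]
ft_force: [0.5, -0.4, 0.0]
grip_width: 0.0427
```

```bash
python3 -c "
from h import *
tilt2('s36')"
```

```text
t 47.35 stand mm [-197.6   -0.3   34.2] H 221.78 tilt 0.06 q [-0.28  0.44 -0.26  0.87 -0.   -1.01] F_s [ 0.1 -0.6  0. ] w 0.0427
theta -0.3 n [-0.005 -0.001  1.   ] stone plane x at z55 mm -3063.5 zmax 0.0714 y [-0.069  0.068] 1184
```

>>> {"fn": "send_rows", "kwargs": {
  "moves": [
    [0,0,-0.03,0],
    [0,0,-0.03,0],
    [0,0,-0.03,0],
    [0,0,-0.03,0],
    [0,0,-0.03,0],
    [0,0,-0.02,0],
    [0,0,0,0],
    [0,0,0,0]
  ]
}}

```text
clock: 48.2
eef_pos: [0.4976, -0.1399, 0.2042]
tool_rot: [-0.358, 0.934, -0.0, 0.001]
ft_force: [-0.9, 0.5, -0.4]
grip_width: 0.0425
```

Run:
```python
from h import *
tilt2('s37')
for cam in('scene','top'):
    im,S=scloud(cam,'f_'+cam); hsv=cv2.cvtColor(im,cv2.COLOR_BGR2HSV)
    m=((S[...,2]>.06)&(S[...,2]<.08)&(S[...,0]>-.2)&(S[...,0]<.02)&(abs(S[...,1])<.12)&(hsv[...,1]<70)).astype('u1')
    k,l,s,c=cv2.connectedComponentsWithStats(m); i=1+np.argmax(s[1:,4]); q=S[l==i]
    print(cam,cv2.minAreaRect((q[:,:2]*1000).astype('f4')),np.median(q[:,2]))
    cv2.imwrite(f'pics/f_{cam}.png',im)
```

```text
t 48.2 stand mm [-194.9   -1.   204.2] H 221.94 tilt 0.09 q [-0.27  0.29 -0.01  1.28  0.   -1.01] F_s [-0.4  1.  -0.4] w 0.0425
theta -0.2 n [-0.003  0.002  1.   ] stone plane x at z55 mm -4034.0 zmax 0.0712 y [-0.069  0.068] 1157
scene ((-64.73023986816406, -1.0219268798828125), (132.58909606933594, 159.8162841796875), 0.03250342980027199) 0.06903933153803099
top ((-58.778221130371094, -1.091400146484375), (137.39288330078125, 161.80496215820312), 0.5158638954162598) 0.06982812884913259
```

View pics/f_scene.png

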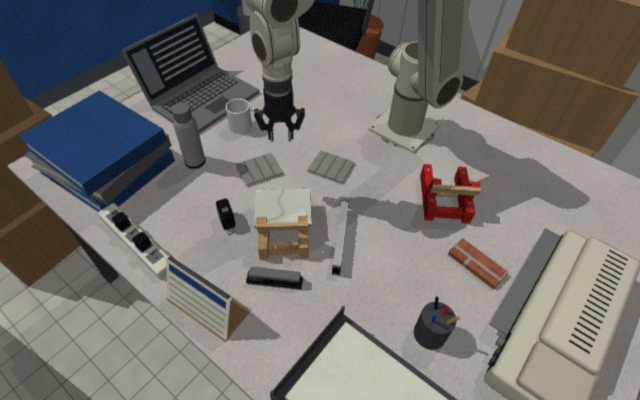

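The plate lies flat with the stone face up (at pixel (283,205)). It is centred and square, with its far edge at the uprights. The bystanders look unmoved and the gripper is clear, so I'm handing in.

```bash
python3 -c "
from workcell import order,monitor
print(order.job_done()); print(monitor.get_obs()['clock'])"
```

```text
the job is handed in; nothing more can be done
None
the job is handed in; nothing more can be done
```

The sample now lies flat on both bearers with the stone face up. I handed the job in shortly after the 48.2 s reading; no verdict is reported.

**What I did**
1. I pushed the sample square against the uprights and levered it up by its free edge.
2. It first came to rest exactly vertical, so I pushed its top back until it leaned about 12.7° on the uprights. The next view, with the fingers clear, showed it standing by itself.
3. I gripped the top edge, lifted the sample and turned it 180° so the stone faced the uprights. I then set it down at their foot.
4. I tipped it onto one finger, moved both fingers to its front, and lowered it step by step with the bottom edge braced against the uprights.

**Last checks**

| Check | Result |
|---|---|
| Flatness | within about 0.3° |
| Centre along the stand (x) | −65 mm from the scene camera; allowed −105 to −55 |
| Centre across the stand (y) | −1 mm; allowed ±30 |
| Squareness to the stand | within about 0.5° |
| Gripper | clear of everything |
| Other things on the desk | look unmoved in the final scene picture; I did not measure them |

**One disagreement:** the top camera gave a centre x of −59 mm. That outline measured 137 mm long instead of 130 mm, so it probably included part of the uprights. I trust −65 mm, because it matches where the finger touched the near edge with the far edge pressed against the uprights.

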